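Bolt down a rack foot in cross order

TASK

Take the T-handle wrench from its stand and tighten the four square-head screws of the rack foot in cross order, in two passes: first give every screw about an eighth of a turn clockwise, always going on from one screw to the one diagonally opposite, then go round again in cross order and turn each until it seats and its red-tabbed washer is dragged along with it by a few millimetres at the tab, no further. Use only the wrench on the screws, do not lean on it, leave the other things on the bench alone, and put the wrench back upright in its stand.

Things in the scene. Friction and masses are not known exactly. Their poses are not given: they have to be found in the camera images.
- foot: Rack foot, fixed: timber pad 180 x 180 x 30 mm, on it a bare metal plate 160 x 160 x 10 mm whose top is 40 mm above the bench, and a square blue post sleeve 48 mm wide in the middle rising 18 mm above the plate. Origin: centre of the pad's underside; axes along its sides, z up. Four square-head screws stand at (+-50, +-50) mm: going round they are a, b, c, d; diagonal pairs are a-c and b-d.
- bolt_a: Square steel screw head 22 x 22 mm, 16 mm tall, at the +x +y corner of the foot's own axes (diagonally across from c). Origin: centre of the head's underside, 43 mm above the bench; x and y axes along the head's sides, z up. It turns clockwise (seen from above) to tighten with about 0.1 N m; it seats after 1.2 to 1.7 rad from the start (unknown). Its head does not sink as it turns.
- bolt_a_mark (a point): Yellow paint dot on that head's top, near the (+x, +y) corner, 12 mm from the head's axis; shows how far the head has turned.
- washer_a_tab (a point): Red tab of the dark washer (radius 17 mm, 3 mm thick) under that head, this point 22 mm from the head's axis. The washer stays still until its screw has seated; from about 0.5 N m on it is dragged round clockwise with the head, stiffening by 0.8 N m per rad, and stays where it is left. Tight: tab moved 1.1 to 7 mm (0.05 to 0.32 rad).
- bolt_b: Square steel screw head 22 x 22 mm, 16 mm tall, at the +x -y corner of the foot's own axes (diagonally across from d). Origin: centre of the head's underside, 43 mm above the bench; x and y axes along the head's sides, z up. It turns clockwise (seen from above) to tighten with about 0.1 N m; it seats after 1.2 to 1.7 rad from the start (unknown). Its head does not sink as it turns.
- bolt_b_mark (a point): Yellow paint dot on that head's top, near the (+x, +y) corner, 12 mm from the head's axis; shows how far the head has turned.
- washer_b_tab (a point): Red tab of the dark washer (radius 17 mm, 3 mm thick) under that head, this point 22 mm from the head's axis. The washer stays still until its screw has seated; from about 0.5 N m on it is dragged round clockwise with the head, stiffening by 0.8 N m per rad, and stays where it is left. Tight: tab moved 1.1 to 7 mm (0.05 to 0.32 rad).
- bolt_c: Square steel screw head 22 x 22 mm, 16 mm tall, at the -x -y corner of the foot's own axes (diagonally across from a). Origin: centre of the head's underside, 43 mm above the bench; x and y axes along the head's sides, z up. It turns clockwise (seen from above) to tighten with about 0.1 N m; it seats after 1.2 to 1.7 rad from the start (unknown). Its head does not sink as it turns.
- bolt_c_mark (a point): Yellow paint dot on that head's top, near the (+x, +y) corner, 12 mm from the head's axis; shows how far the head has turned.
- washer_c_tab (a point): Red tab of the dark washer (radius 17 mm, 3 mm thick) under that head, this point 22 mm from the head's axis. The washer stays still until its screw has seated; from about 0.5 N m on it is dragged round clockwise with the head, stiffening by 0.8 N m per rad, and stays where it is left. Tight: tab moved 1.1 to 7 mm (0.05 to 0.32 rad).
- bolt_d: Square steel screw head 22 x 22 mm, 16 mm tall, at the -x +y corner of the foot's own axes (diagonally across from b). Origin: centre of the head's underside, 43 mm above the bench; x and y axes along the head's sides, z up. It turns clockwise (seen from above) to tighten with about 0.1 N m; it seats after 1.2 to 1.7 rad from the start (unknown). Its head does not sink as it turns.
- bolt_d_mark (a point): Yellow paint dot on that head's top, near the (+x, +y) corner, 12 mm from the head's axis; shows how far the head has turned.
- washer_d_tab (a point): Red tab of the dark washer (radius 17 mm, 3 mm thick) under that head, this point 22 mm from the head's axis. The washer stays still until its screw has seated; from about 0.5 N m on it is dragged round clockwise with the head, stiffening by 0.8 N m per rad, and stays where it is left. Tight: tab moved 1.1 to 7 mm (0.05 to 0.32 rad).
- wrench_grip (a point): Centre of the orange grip block of the T-handle box wrench (loose, 0.24 to 0.4 kg, all rigid, starts upright in its stand), 82 mm above its mouth. The block is 32 mm (wrench x) by 24 mm (wrench y) by 36 mm tall; a steel cross bar 12 mm thick and 120 mm long runs through its centre along wrench x, so pinch it across y. A thin 40 mm square steel collar sits below the block, its top 24 mm under this point. z up along the shaft.
- wrench_mouth (a point): Centre of the wrench's open lower end, same axes. Outside 38 mm square at the mouth; the square hole is along wrench x and y, flared from about 30 mm at the mouth to 24.5 mm square at 5 mm up (about 0.12 rad of play on a head), 14 mm deep, so when fully down on a head the mouth is 45 mm above the bench.
- stand_floor (a point): Inner floor, centre, of the fixed blue square wrench stand: pocket 48 x 48 mm, floor 5 mm above the bench, walls 5 mm thick to 30 mm above the bench; x and y along its walls. The wrench stands on the floor with its sides parallel to the walls.
- carton: Bystander: loose white carton 100 x 130 x 55 mm with a green band; origin under its centre.
- tape_roll: Bystander: loose brown tape roll, 100 mm across, 45 mm tall; origin under its centre.
- level: Bystander: loose aluminium spirit level 200 x 25 x 45 mm standing on edge beside the foot; origin under its centre, x along its length.
Things that resemble listed ones, but are neither listed nor needed, are in the scene too. Leave any yellow look-alike of the part that bears wrench_grip alone. Several things look just like the part that bears stand_floor: the one meant starts farthest to the robot's left.

How it is judged:
On the way:
1. First pass: all four screws have been turned by more than 0.52 rad and none has yet been tightened onto its washer (distance of each of bolt_a_mark, bolt_b_mark, bolt_c_mark, bolt_d_mark from where it was at the start of the episode above 0.0062 m and not (distance of washer_a_tab from where it was at the start of the episode above 0.0011 m) and not (distance of washer_b_tab from where it was at the start of the episode above 0.0011 m) and not (distance of washer_c_tab from where it was at the start of the episode above 0.0011 m) and not (distance of washer_d_tab from where it was at the start of the episode above 0.0011 m)), for 0.1 s.
At the end, for the whole second after the job is handed in: All four washer tabs have been dragged 1.1 to 7 mm, and the wrench stands released in its stand: mouth within 12 mm of the pocket's centre and below 10 mm above the bench, tilted less than 0.1 rad (distance of washer_a_tab from where it was at the start of the episode between 0.0011 and 0.007 m and distance of washer_b_tab from where it was at the start of the episode between 0.0011 and 0.007 m and distance of washer_c_tab from where it was at the start of the episode between 0.0011 and 0.007 m and distance of washer_d_tab from where it was at the start of the episode between 0.0011 and 0.007 m and horizontal distance between wrench_mouth and stand_floor below 0.012 m and height (world z) of wrench_mouth below 0.01 m and angle between wrench_mouth's own z axis and vertical below 0.1 rad); the robot touches nothing.
It fails at once if Out of order: in a pass (turned over 0.52 rad; tab dragged over 1.1 mm) two neighbours done before the other two, or one tight before all are turned (((distance of each of bolt_a_mark, bolt_b_mark from where it was at the start of the episode above 0.0062 m and not (distance of bolt_c_mark from where it was at the start of the episode above 0.0062 m) and not (distance of bolt_d_mark from where it was at the start of the episode above 0.0062 m)) or (distance of each of bolt_b_mark, bolt_c_mark from where it was at the start of the episode above 0.0062 m and not (distance of bolt_d_mark from where it was at the start of the episode above 0.0062 m) and not (distance of bolt_a_mark from where it was at the start of the episode above 0.0062 m)) or (distance of each of bolt_c_mark, bolt_d_mark from where it was at the start of the episode above 0.0062 m and not (distance of bolt_a_mark from where it was at the start of the episode above 0.0062 m) and not (distance of bolt_b_mark from where it was at the start of the episode above 0.0062 m)) or (distance of each of bolt_d_mark, bolt_a_mark from where it was at the start of the episode above 0.0062 m and not (distance of bolt_b_mark from where it was at the start of the episode above 0.0062 m) and not (distance of bolt_c_mark from where it was at the start of the episode above 0.0062 m))) or ((distance of each of washer_a_tab, washer_b_tab from where it was at the start of the episode above 0.0011 m and not (distance of washer_c_tab from where it was at the start of the episode above 0.0011 m) and not (distance of washer_d_tab from where it was at the start of the episode above 0.0011 m)) or (distance of each of washer_b_tab, washer_c_tab from where it was at the start of the episode above 0.0011 m and not (distance of washer_d_tab from where it was at the start of the episode above 0.0011 m) and not (distance of washer_a_tab from where it was at the start of the episode above 0.0011 m)) or (distance of each of washer_c_tab, washer_d_tab from where it was at the start of the episode above 0.0011 m and not (distance of washer_a_tab from where it was at the start of the episode above 0.0011 m) and not (distance of washer_b_tab from where it was at the start of the episode above 0.0011 m)) or (distance of each of washer_d_tab, washer_a_tab from where it was at the start of the episode above 0.0011 m and not (distance of washer_b_tab from where it was at the start of the episode above 0.0011 m) and not (distance of washer_c_tab from where it was at the start of the episode above 0.0011 m))) or (distance of any of washer_a_tab, washer_b_tab, washer_c_tab, washer_d_tab from where it was at the start of the episode above 0.0011 m and (not (distance of bolt_a_mark from where it was at the start of the episode above 0.0062 m) or not (distance of bolt_b_mark from where it was at the start of the episode above 0.0062 m) or not (distance of bolt_c_mark from where it was at the start of the episode above 0.0062 m) or not (distance of bolt_d_mark from where it was at the start of the episode above 0.0062 m)))).
It fails at once if A screw overtightened: washer tab dragged more than 7 mm (distance of any of washer_a_tab, washer_b_tab, washer_c_tab, washer_d_tab from where it was at the start of the episode above 0.007 m).
It fails at once if Leaning on the wrench: more than 100 N between wrench and a screw head (contact force between wrench and bolt_a above 100 N or contact force between wrench and bolt_b above 100 N or contact force between wrench and bolt_c above 100 N or contact force between wrench and bolt_d above 100 N).
It fails at once if The fingers touch a screw head (over 1 N) (contact force between the fingers and bolt_a above 1 N or contact force between the fingers and bolt_b above 1 N or contact force between the fingers and bolt_c above 1 N or contact force between the fingers and bolt_d above 1 N).
It fails at once if The carton, tape roll or spirit level is moved by more than 20 mm (distance of any of carton, tape_roll, level from where it was at the start of the episode above 0.02 m).
It also fails if it takes over 72 s, if anything falls off the work surface, if the arm or the gripper's body presses on something with over 40 N, if the wrist force passes 120 N, or if a joint passes its speed limit or range.

ROBOT

A 7-joint arm with a two-finger parallel gripper is mounted at the origin on the work surface. World frame = base frame: x ahead of the robot, y to its left, z up, the work surface at z = 0. Lengths are in m, angles in rad, forces in N, time in s.
With the tool pointing down it reaches from about 0.4 to 0.85 m from the base axis. Payload 10.4 kg.
Tool frame: the origin (TCP) lies between the finger pads; the fingertips stand 19 mm ahead of it and the grasp point (between the pads) is the TCP (manip.tip_reach is the z of the fingertips in the tool frame, in m); z points along the fingers, y is the direction in which the jaws open and shut (so a half turn about z gives the same grasp; the last joint's range is limited). The gripper opens to 85 mm and grips with 20 to 120 N. Pads are 22 mm wide; open, the fingers measure 114 mm over their backs; the gripper's body (76 mm by 85 mm) begins 54 mm behind the grasp point. The pads swing forward as they close: fully open they stand 13 mm farther back than shut.
Start: joints at [1.094, 0.332, -0.065, 1.46, 0.022, 1.35, -0.088], TCP at [0.274, -0.562, 0.25] pointing down, gripper open.
Joint ranges: [-2.6, 2.6], [-0.5, 2.12], [-1.47, 1.34], [0.16, 2.42], [-1.27, 4.41], [0.06, 2.06], [-2.6, 2.6]. Speed limits (rad/s): [2.22, 2.22, 2.79, 2.79, 3.14, 3.14, 3.14].

INTERFACE

Orientations are given as a unit quaternion [x, y, z, w].
In Python, from workcell import sensors, cams, manip gives the robot as it stands.
- The arm moves only by the shell command python3 -m jog 'ROWS' [FORCE]. ROWS is JSON, a list of rows, each a list of 3 entries, a list of its own where there are three numbers: the shift along the world's x, y, z in m, then the turn, a rotation vector about the world's x, y, z in rad, then the opening in per cent of the stroke, from 0 (shut) to 100 (fully open). In form: [[[dx, dy, dz], [wx, wy, wz], grip], ...]. A call has 1 to 5 rows; each row shifts and turns the pose as measured when the row begins; what a row does not reach is not made up. A row lasts 1/8 s, in which the tool goes at most 62.5 mm and 10.7 degrees, less where a joint would pass 70% of its speed; a pose out of reach is approached as far as the arm can. A call with a gripper value outside its range is refused whole. The fingers move at their own pace and stop on an object; FORCE is the grip in N (left out, the last holds). Time passes only in rows, so rows that do not move let the fingers close. It gives the time, the measured TCP pose, the force and the opening at its end, in the units of the state.
- sensors.get_obs(): the state, without advancing time (a new reading comes with each control period).
- cams.camera(name): name is "scene" or "side" or "wrist"; returns (picture, depth): 384x512x3 uint8, red, green, blue; 384x512 float32, m along the optical axis (not along the pixel's ray), 0 where there is no reading.
- cams.camera_model(name): a dict with "intrinsics" (3x3 intrinsics, pixels), "view" (4x4, takes a point from world to camera coordinates). Camera axes: x right, y down, z forward; pixel columns grow to the right and rows downward; lengths in m; the calibration is good to about 2 mm. The wrist camera is an equidistant fisheye: a pixel r from the principal point sees the ray r / f radians off the axis. A picture is of the moment at which its call begins: read the wrist's pose just before it. camera_model takes no time and is no camera call; for the wrist camera it gives the pose at the moment of the call.
- manip.hand_in(): hands the job in, once; it reports no verdict.
The state is a dict: "clock": time; "joint_pos": joint angles; "joint_velocities": joint speeds; "tau": joint torques, N m; "position": TCP position; "ee_rot": TCP orientation; "ft_force": force on the tool from outside, world axes, zero at the start; "torque": the same for the moment, N m; "grip_width": opening from 0.0 (shut) to 1.0 (fully open).
Only numpy, scipy, OpenCV 4.12 (cv2) and the standard library are available. Lean on these libraries where they do the work, as an engineer would, in place of code of your own. Each camera call takes 0.05 s, during which the arm holds its last target.

## Working session

There is one attempt and no reset: what is moved stays moved. The work goes in short steps, Python scripts to look and compute and a shell command to move; the robot and the scene stay as the last step left them, time stands still between calls to the robot, and variables do not carry over. Pictures are saved under pics/ and viewed, and the job is handed in when it is done.

```bash
ls; mkdir -p pics; cat > h.py <<'E'
import numpy as np,cv2
from workcell import sensors,cams,manip
E
python3 - <<'E'
from h import *
o=sensors.get_obs()
for k,v in o.items(): print(k,np.round(v,3))
for n in ["scene","side","wrist"]:
    m=cams.camera_model(n); print(n,np.round(m["intrinsics"],1).tolist(),np.round(m["view"],3).tolist())
    p,d=cams.camera(n); cv2.imwrite(f"pics/{n}0.png",p[:,:,::-1]); np.savez(f"pics/{n}0.npz",p=p,d=d,v=m["view"],K=m["intrinsics"])
E
```

```text
pics
clock 0.0
joint_pos [ 1.094  0.333 -0.065  1.461  0.022  1.35  -0.089]
joint_velocities [ 0.001 -0.002 -0.    -0.    -0.002 -0.001  0.   ]
tau [-1.0000e-03 -6.2546e+01  4.9000e-02 -3.9162e+01  1.6000e-02  1.0000e-02
  0.0000e+00]
position [ 0.274 -0.561  0.25 ]
ee_rot [ 0.974  0.225 -0.    -0.001]
ft_force [ 0.285 -0.163  0.039]
torque [-0.023 -0.061 -0.042]
grip_width 1.0
scene [[494.1, 0.0, 253.9], [0.0, 494.1, 196.3], [0.0, 0.0, 1.0]] [[0.427, 0.904, 0.007, -0.237], [0.722, -0.336, -0.605, -0.331], [-0.545, 0.264, -0.796, 1.702], [0.0, 0.0, 0.0, 1.0]]
side [[349.4, 0.0, 249.9], [0.0, 349.4, 187.7], [0.0, 0.0, 1.0]] [[-0.966, -0.257, -0.02, 0.519], [-0.147, 0.612, -0.777, 0.131], [0.212, -0.748, -0.629, 0.795], [0.0, 0.0, 0.0, 1.0]]
wrist [[297.3, 0.0, 253.7], [0.0, 297.3, 188.2], [0.0, 0.0, 1.0]] [[0.439, -0.899, -0.001, -0.625], [-0.862, -0.421, 0.281, -0.037], [-0.253, -0.123, -0.96, 0.38], [0.0, 0.0, 0.0, 1.0]]
```

View pics/scene0.png

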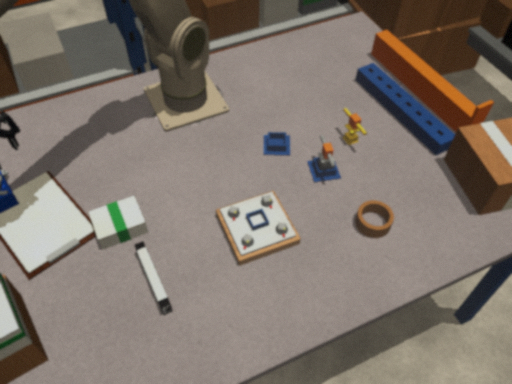

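View pics/side0.png

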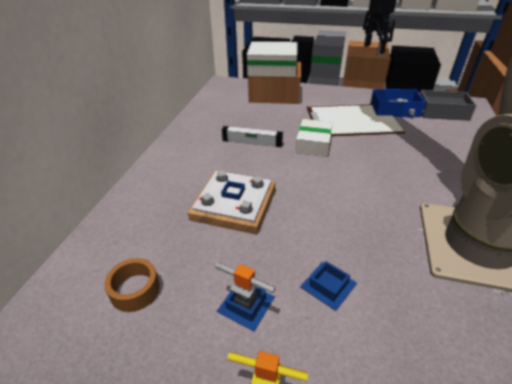

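View pics/wrist0.png

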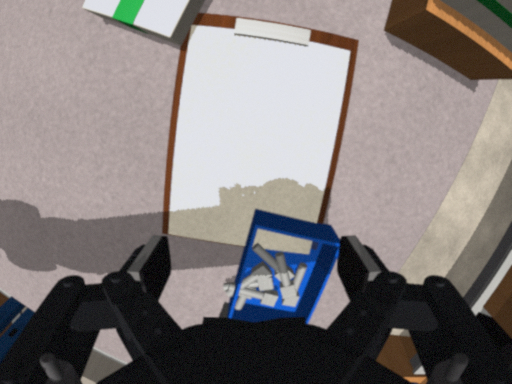

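```bash
cat >> h.py <<'E'
def load(n):
    z=np.load(f"pics/{n}.npz"); return z['p'],z['d'],z['v'],z['K']
def pts(d,v,K):
    u,w=np.meshgrid(np.arange(d.shape[1]),np.arange(d.shape[0]))
    c=np.stack([(u-K[0,2])/K[0,0]*d,(w-K[1,2])/K[1,1]*d,d],-1)
    return (c-v[:3,3])@v[:3,:3]
def ray(u,w,v,K,z,fish=False):
    x=(u-K[0,2])/K[0,0];y=(w-K[1,2])/K[1,1]
    if fish:
        r=np.hypot(x,y)+1e-12; r_=np.array([x/r*np.sin(r),y/r*np.sin(r),np.cos(r)])
    else: r_=np.array([x,y,1.])
    R=v[:3,:3]; o=-R.T@v[:3,3]; dr=R.T@r_
    return o+dr*(z-o[2])/dr[2]
E
python3 - <<'E'
from h import *
for n in ["scene0","side0"]:
    p,d,v,K=load(n)
    P=pts(d,v,K); hsv=cv2.cvtColor(p,cv2.COLOR_RGB2HSV)
    roi=(P[...,0]>0.2)&(P[...,0]<1.0)&(abs(P[...,1])<0.6)&(P[...,2]>-0.01)&(P[...,2]<0.2)&(d>0)
    for nm,lo,hi in [("blue",(105,120,40),(125,255,255)),("orange",(5,170,150),(18,255,255)),("yellow",(22,150,120),(35,255,255)),("red",(0,150,100),(4,255,255)),("red2",(174,120,80),(180,255,255)),("green",(50,100,50),(80,255,255))]:
        m=cv2.inRange(hsv,lo,hi)*roi.astype(np.uint8)
        k,lab,st,ce=cv2.connectedComponentsWithStats(m)
        for i in range(1,k):
            if st[i,4]>=3:
                q=P[lab==i]; print(n,nm,st[i].tolist(),np.round(np.median(q,0),3),"zmax",np.round(q[:,2].max(),3))
p,d,v,K=load("scene0")
cv2.imwrite("pics/sc_zoom.png",cv2.resize(p[100:270,190:410,::-1],None,fx=3.5,fy=3.5,interpolation=cv2.INTER_CUBIC))
p,d,v,K=load("side0")
cv2.imwrite("pics/si_zoom.png",cv2.resize(p[160:384,90:380,::-1],None,fx=2.6,fy=2.6,interpolation=cv2.INTER_CUBIC))
E
```

```text
scene0 blue [366, 75, 14, 15, 30] [0.231 0.596 0.051] zmax 0.057
scene0 blue [383, 92, 2, 2, 3] [0.299 0.6   0.052] zmax 0.053
scene0 blue [386, 95, 2, 2, 3] [0.316 0.6   0.053] zmax 0.056
scene0 blue [265, 135, 24, 19, 308] [0.323 0.187 0.006] zmax 0.035
scene0 blue [309, 162, 12, 19, 70] [0.476 0.24  0.005] zmax 0.013
scene0 blue [332, 167, 4, 4, 7] [0.504 0.289 0.032] zmax 0.033
scene0 blue [318, 170, 3, 2, 4] [0.492 0.243 0.031] zmax 0.034
scene0 blue [328, 170, 3, 1, 3] [0.502 0.271 0.029] zmax 0.037
scene0 blue [323, 171, 16, 8, 56] [0.509 0.282 0.005] zmax 0.011
scene0 blue [9, 189, 8, 15, 44] [ 0.218 -0.596  0.043] zmax 0.062
scene0 orange [350, 114, 10, 8, 47] [0.401 0.414 0.1  ] zmax 0.106
scene0 orange [324, 144, 8, 8, 48] [0.478 0.271 0.106] zmax 0.111
scene0 yellow [345, 109, 6, 6, 14] [0.362 0.412 0.091] zmax 0.094
scene0 yellow [347, 124, 19, 14, 91] [0.416 0.41  0.06 ] zmax 0.095
scene0 green [108, 202, 21, 39, 380] [ 0.435 -0.349  0.055] zmax 0.062
side0 blue [376, 101, 9, 14, 85] [ 0.21  -0.592  0.036] zmax 0.061
side0 blue [222, 182, 22, 17, 145] [ 0.583 -0.001  0.
[... 308 characters left out ...]
, 3, 3] [0.743 0.289 0.044] zmax 0.044
side0 orange [150, 271, 5, 13, 26] [0.661 0.284 0.044] zmax 0.046
side0 orange [110, 272, 3, 5, 5] [0.743 0.302 0.045] zmax 0.046
side0 orange [108, 278, 2, 2, 3] [0.742 0.313 0.045] zmax 0.045
side0 orange [107, 283, 10, 15, 30] [0.719 0.339 0.044] zmax 0.046
side0 orange [147, 285, 3, 2, 3] [0.658 0.309 0.045] zmax 0.046
side0 orange [254, 352, 25, 21, 365] [0.398 0.418 0.1  ] zmax 0.103
side0 yellow [228, 353, 28, 13, 201] [0.437 0.418 0.087] zmax 0.1
side0 yellow [278, 365, 30, 16, 242] [0.362 0.419 0.087] zmax 0.09
side0 yellow [252, 373, 28, 11, 144] [0.405 0.428 0.058] zmax 0.068
side0 green [300, 127, 30, 6, 95] [ 0.415 -0.347  0.055] zmax 0.057
```

View pics/sc_zoom.png

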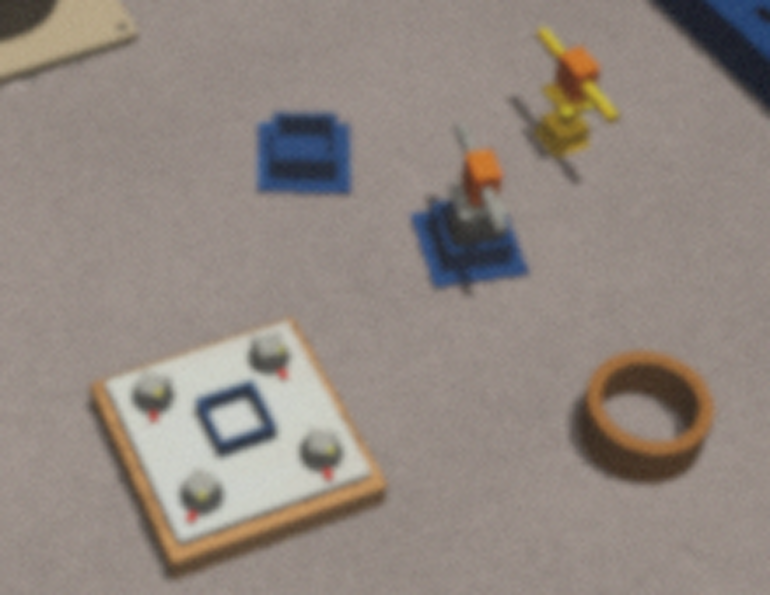

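View pics/si_zoom.png

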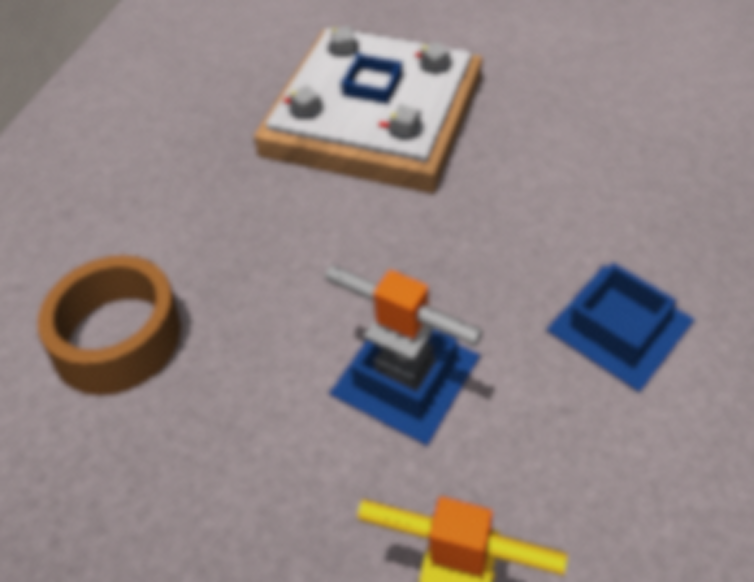

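```bash
python3 - <<'E'
from h import *
from scipy.spatial.transform import Rotation as Ro
o=sensors.get_obs(); v=load("wrist0")[2]
Rt=Ro.from_quat(o['ee_rot']).as_matrix()
c=-v[:3,:3].T@v[:3,3]; print("cam in tool",np.round(Rt.T@(c-o['position']),3)); print("cam axes in tool (cols)\n",np.round(Rt.T@v[:3,:3].T,3))
for n in ["scene0","side0"]:
    p,d,v,K=load(n);P=pts(d,v,K)
    m=(abs(P[...,0]-.478)<.08)&(abs(P[...,1]-.275)<.08)&(P[...,2]>.078)&(P[...,2]<.097)
    q=P[m]; q=q[np.hypot(q[:,0]-.475,q[:,1]-.275)>.02]
    (cx,cy),(w,h),a=cv2.minAreaRect(q[:,:2].astype(np.float32)); print(n,len(q),cx,cy,w,h,a)
    U,S,V=np.linalg.svd(q[:,:2]-q[:,:2].mean(0)); print("bar dir",np.arctan2(V[0,1],V[0,0]),q.mean(0),S)
    # foot top
    m=(abs(P[...,0]-.585)<.14)&(abs(P[...,1])<.14)&(P[...,2]>.036)&(P[...,2]<.044)&(p.min(-1)>150)
    print(cv2.minAreaRect(P[m][:,:2].astype(np.float32)),P[m].mean(0))
E
```

```text
cam in tool [ 0.072 -0.    -0.124]
cam axes in tool (cols)
 [[ 0.001 -0.96  -0.281]
 [ 1.     0.001  0.   ]
 [-0.    -0.281  0.96 ]]
scene0 93 0.47284141182899475 0.26857614517211914 0.01938619092106819 0.12420934438705444 77.12476348876953
bar dir -0.23859397622777234 [0.4830801  0.26795167 0.09148339] [0.4031443  0.04138221]
((0.5837047100067139, -0.006254993379116058), (0.15860769152641296, 0.1612834930419922), 87.759765625) [ 0.58865215 -0.00898282  0.04025457]
side0 291 0.47466832399368286 0.27423346042633057 0.011913174763321877 0.11995524913072586 76.40785217285156
bar dir 2.9058407957179258 [0.47031657 0.27708638 0.09082282] [0.71314532 0.05239667]
((0.5839734077453613, -0.004942797124385834), (0.1633671522140503, 0.1601075977087021), 87.58724975585938) [0.57953458 0.00739991 0.03937084]
```

```bash
python3 -m jog '[[[0.027,0.043,0],[0,0,0.186],100],[[0.027,0.043,0],[0,0,0.186],100],[[0.027,0.043,0],[0,0,0.186],100],[[0.027,0.043,0],[0,0,0.186],100],[[0.027,0.043,0],[0,0,0.186],100]]'
```

```text
clock: 0.78
position: [0.4081, -0.3428, 0.2477]
ee_rot: [0.768, 0.641, -0.002, -0.001]
ft_force: [0.4, -0.6, -0.1]
grip_width: 1.001
```

```bash
python3 -m jog '[[[0.028,0.042,0],[0,0,0.186],100],[[0.028,0.042,0],[0,0,0.186],100],[[0.028,0.042,0],[0,0,0.186],100],[[0.028,0.042,0],[0,0,0.186],100],[[0.028,0.042,0],[0,0,0.186],100]]' ; python3 -m jog '[[[0.027,0.042,0],[0,0,0.186],100],[[0.027,0.042,0],[0,0,0.186],100],[[0.027,0.042,0],[0,0,0.186],100],[[0,0,0],[0,0,0],100]]'
python3 - <<'E'
from h import *
m=cams.camera_model("wrist"); p,d=cams.camera("wrist"); cv2.imwrite("pics/wrist1.png",cv2.resize(p[:,:,::-1],None,fx=1.5,fy=1.5,interpolation=cv2.INTER_CUBIC)); np.savez("pics/wrist1.npz",p=p,d=d,v=m["view"],K=m["intrinsics"])
E
```

```text
clock: 1.4
position: [0.5509, -0.1255, 0.2475]
ee_rot: [0.395, 0.919, -0.002, 0.0]
ft_force: [0.2, -0.2, -0.2]
grip_width: 1.003
clock: 1.9
position: [0.6344, 0.0092, 0.2462]
ee_rot: [0.121, 0.993, -0.001, 0.0]
ft_force: [-0.2, -0.4, 0.2]
grip_width: 1.001
```

View pics/wrist1.png

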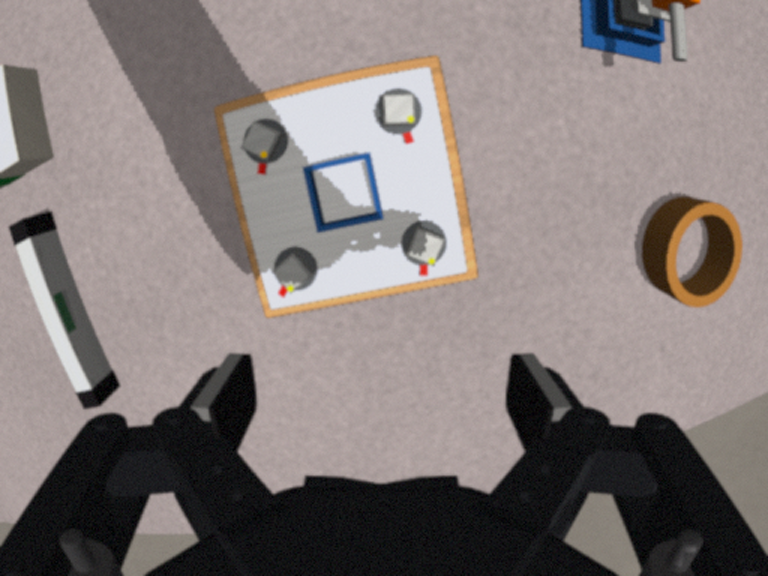

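```bash
cat >> h.py <<'E'
def cc(m,mn):
    k,lab,st,ce=cv2.connectedComponentsWithStats(m)
    return [(ce[i],st[i,4],lab==i) for i in range(1,k) if st[i,4]>=mn]
def meas(n):
    p,d,v,K=load(n); hsv=cv2.cvtColor(p,cv2.COLOR_RGB2HSV)
    R=lambda c,z: ray(c[0],c[1],v,K,z,True)
    Y=cc(cv2.inRange(hsv,(20,120,90),(36,255,255)),4)
    Rd=cc(cv2.inRange(hsv,(0,150,80),(4,255,255))|cv2.inRange(hsv,(172,150,80),(180,255,255)),5)
    return p,d,v,K,hsv,R,Y,Rd
E
python3 - <<'E'
from h import *
p,d,v,K,hsv,R,Y,Rd=meas("wrist1")
for c,a,_ in Y: print("Y",np.round(c,1),a,np.round(R(c,.059),4))
for c,a,_ in Rd: print("R",np.round(c,1),a,np.round(R(c,.0425),4))
# timber contour
m=cv2.inRange(hsv,(8,80,80),(20,255,255)); m[:, 400:]=0
w=((p.min(-1)>90)&(hsv[...,1]<60)).astype(np.uint8)
# outer timber quad
cs,_=cv2.findContours(m,cv2.RETR_EXTERNAL,cv2.CHAIN_APPROX_NONE)
c=max(cs,key=cv2.contourArea); print(cv2.contourArea(c))
q=np.array([R(x[0],.03)[:2] for x in c]).astype(np.float32); print("timber rect z=.03",cv2.minAreaRect(q))
# heads: dark washers: fit circle via depth
# blue post
b=cv2.inRange(hsv,(105,100,40),(125,255,255)); b[:, 330:]=0; b[:60]=0
c=max(cv2.findContours(b,cv2.RETR_EXTERNAL,cv2.CHAIN_APPROX_NONE)[0],key=cv2.contourArea)
q=np.array([R(x[0],.058)[:2] for x in c]).astype(np.float32); print("sleeve rect z=.058",cv2.minAreaRect(q))
crop=p[20:230,130:340]; cv2.imwrite("pics/w1z.png",cv2.resize(crop[:,:,::-1],(798,798))[:600]); 
cv2.imwrite("pics/w1a.png",cv2.resize(np.hstack([p[50:130,140:300]])[:,:,::-1],None,fx=5,fy=5,interpolation=cv2.INTER_CUBIC))
cv2.imwrite("pics/w1b.png",cv2.resize(np.hstack([p[135:215,160:320]])[:,:,::-1],None,fx=5,fy=5,interpolation=cv2.INTER_CUBIC))
E
```

```text
Y [273.5  79.3] 14 [0.5454 0.052  0.059 ]
Y [175.5 102.5] 16 [ 0.5426 -0.0536  0.059 ]
Y [287.3 173.8] 12 [0.6469 0.0435 0.059 ]
Y [193. 192.] 11 [ 0.6423 -0.0624  0.059 ]
R [271.5  91.3] 25 [0.5569 0.0481 0.0425]
R [174.4 111.9] 27 [ 0.5512 -0.0618  0.0425]
R [281.9 179.6] 19 [0.6565 0.0368 0.0425]
R [188.3 193.8] 15 [ 0.6471 -0.0734  0.0425]
22460.0
timber rect z=.03 ((0.5840043425559998, -0.006052583456039429), (0.17885811626911163, 0.17879047989845276), 87.53929138183594)
sleeve rect z=.058 ((0.5839173793792725, -0.006064927205443382), (0.047047119587659836, 0.04709993302822113), 87.68544006347656)
```

View pics/w1a.png

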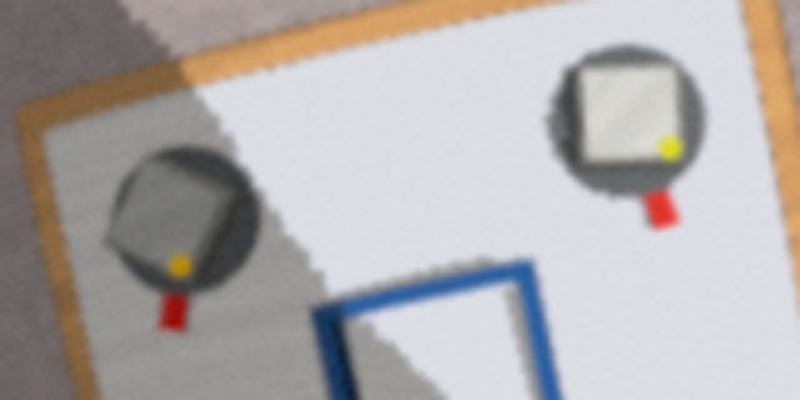

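View pics/w1b.png

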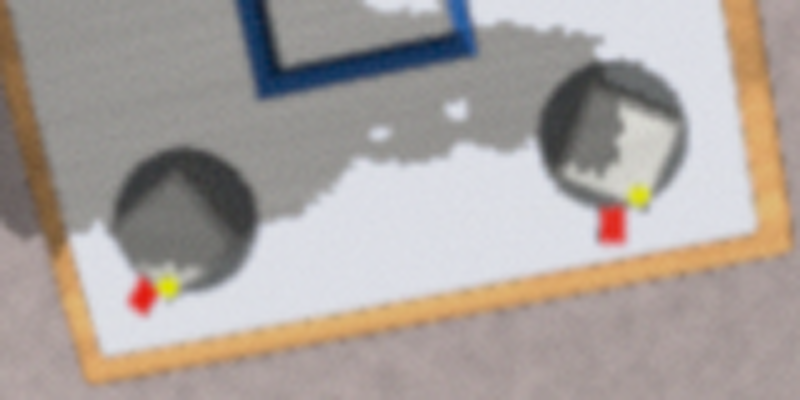

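```bash
cat >> h.py <<'E'
def fpts(d,v,K):
    u,w=np.meshgrid(np.arange(d.shape[1]),np.arange(d.shape[0]))
    x=(u-K[0,2])/K[0,0];y=(w-K[1,2])/K[1,1]; r=np.hypot(x,y)+1e-9
    c=np.stack([x/r*np.tan(r)*d,y/r*np.tan(r)*d,d],-1)
    return (c-v[:3,3])@v[:3,:3]
BC={1:(.6361,.0419),2:(.6319,-.0581),3:(.5319,-.0539),4:(.5361,.0461)}
def headrects(n):
    p,d,v,K=load(n); P=fpts(d,v,K)
    for i,b in BC.items():
        m=(np.hypot(P[...,0]-b[0],P[...,1]-b[1])<.02)&(P[...,2]>.052)&(P[...,2]<.066)
        q=P[m]; 
        if len(q)<10: print(i,len(q)); continue
        c,s,a=cv2.minAreaRect(q[:,:2].astype(np.float32)); print(i,len(q),"c",np.round(c,4),"mean",np.round(q.mean(0),4),"size",np.round(s,4),"ang mod90",round(np.deg2rad(a%90),3))
E
python3 - <<'E'
from h import *
headrects("wrist1")
p,d,v,K=load("wrist1"); P=fpts(d,v,K)
m=(P[...,2]>.036)&(P[...,2]<.044)&(np.hypot(P[...,0]-.584,P[...,1]+.006)<.07)
print(np.median(P[m],0), len(P[m]))
# wrench part seen
hsv=cv2.cvtColor(p,cv2.COLOR_RGB2HSV)
for i in range(1,5):
    b=BC[i]
E
```

```text
1 441 c [0.6364 0.0416] mean [0.6354 0.0415 0.0594] size [0.0225 0.0225] ang mod90 0.966
2 417 c [ 0.6321 -0.0582] mean [ 0.6313 -0.0569  0.0595] size [0.0226 0.0232] ang mod90 0.435
3 425 c [ 0.5322 -0.0537] mean [ 0.5327 -0.0529  0.0594] size [0.0221 0.0226] ang mod90 0.85
4 441 c [0.5362 0.046 ] mean [0.5365 0.0459 0.0596] size [0.0223 0.0217] ang mod90 1.372
[ 0.58286254 -0.00431939  0.04102628] 10213
```

```bash
python3 -m jog '[[[-0.024,0.051,0.006],[0,0,0],100],[[-0.024,0.051,0.006],[0,0,0],100],[[-0.024,0.051,0.006],[0,0,0],100],[[-0.024,0.051,0.006],[0,0,0],100],[[-0.02,0.045,0.006],[0,0,0],100]]'; python3 -m jog '[[[0,0,0],[0,0,0],100]]'
python3 - <<'E'
from h import *
m=cams.camera_model("wrist"); p,d=cams.camera("wrist"); cv2.imwrite("pics/wrist2.png",cv2.resize(p[:,:,::-1],None,fx=1.5,fy=1.5,interpolation=cv2.INTER_CUBIC)); np.savez("pics/wrist2.npz",p=p,d=d,v=m["view"],K=m["intrinsics"])
p,d,v,K=load("wrist2"); P=fpts(d,v,K); hsv=cv2.cvtColor(p,cv2.COLOR_RGB2HSV)
o=cv2.inRange(hsv,(4,150,80),(19,255,255))>0
near=np.hypot(P[...,0]-.474,P[...,1]-.272)<.09
def rect(m,nm):
    q=P[m]; c,s,a=cv2.minAreaRect(q[:,:2].astype(np.float32)); print(nm,len(q),np.round(c,4),np.round(s,4),round(a,1),np.round(q.mean(0),4))
rect(o&near&(P[...,2]>.098),"top"); 
bar=near&(P[...,2]>.084)&(P[...,2]<.098)&~o; rect(bar,"bar")
rect(near&(P[...,2]>.024)&(P[...,2]<.034),"wall")
rect(near&(P[...,2]>.052)&(P[...,2]<.068),"collar")
print(sensors.get_obs()['position'],sensors.get_obs()['ee_rot'])
E
```

```text
clock: 2.58
position: [0.5158, 0.2486, 0.2752]
ee_rot: [0.136, 0.991, -0.005, 0.0]
ft_force: [1.0, 0.3, 0.5]
grip_width: 0.998
clock: 2.7
position: [0.5138, 0.2515, 0.2762]
ee_rot: [0.134, 0.991, -0.005, 0.0]
ft_force: [0.3, -0.6, 1.3]
grip_width: 1.003
top 179 [0.4918 0.2741] [0.0925 0.03  ] 5.9 [0.477  0.2725 0.1395]
bar 926 [0.4753 0.2727] [0.0208 0.1196] 77.7 [0.4734 0.2728 0.0934]
wall 563 [0.4744 0.2729] [0.0588 0.0579] 74.9 [0.4721 0.2732 0.0308]
collar 429 [0.4749 0.2726] [0.0407 0.039 ] 76.0 [0.4726 0.2703 0.0647]
[0.51519994 0.24890285 0.27565324] [ 1.36030280e-01  9.90690607e-01 -5.25464355e-03  5.22116298e-04]
```

View pics/wrist2.png

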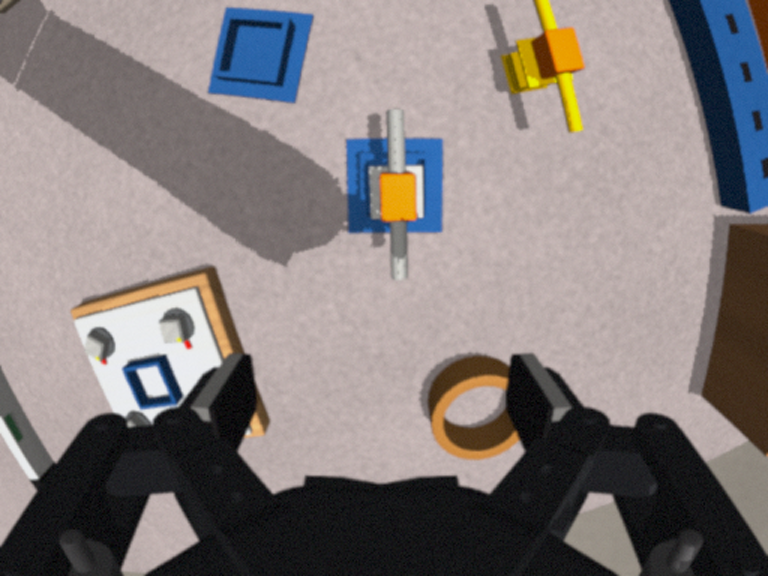

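```bash
python3 -m jog '[[[-0.02,0.012,-0.05],[0.005,0,0.017],100],[[-0.02,0.012,-0.05],[0.005,0,0.017],100],[[0,0,-0.03],[0,0,0],100],[[0,0,0],[0,0,0],100]]' 60
```

```text
clock: 3.25
position: [0.4785, 0.2635, 0.1418]
ee_rot: [0.127, 0.992, -0.002, 0.001]
ft_force: [-0.5, -0.1, -0.9]
grip_width: 0.998
```

```bash
python3 -m jog '[[[-0.004,0.0095,-0.01],[0.003,0,0.02],100],[[0,0,-0.025],[0,0,0],100],[[0,0,-0.02],[0,0,0],100],[[0,0,0],[0,0,0],100]]' 60
```

```text
clock: 3.75
position: [0.4778, 0.2729, 0.0883]
ee_rot: [0.119, 0.993, 0.001, 0.004]
ft_force: [-0.9, -0.3, 0.8]
grip_width: 1.003
```

```bash
python3 -m jog '[[[-0.003,0,-0.001],[0,0.008,0],100],[[0,0,0],[0,0,0],28],[[0,0,0],[0,0,0],10],[[0,0,0],[0,0,0],0],[[0,0,0],[0,0,0],0]]' 80
```

```text
clock: 4.38
position: [0.476, 0.2738, 0.0899]
ee_rot: [0.119, 0.993, 0.001, 0.001]
ft_force: [-0.7, 0.1, -0.1]
grip_width: 0.27
```

```bash
python3 -m jog '[[[0,0,0.02],[0,0,0],0],[[0,0,0.03],[0,0,0],0],[[0.012,-0.045,0.025],[0,0,0],0],[[0.016,-0.05,0.005],[0,0,0],0],[[0.016,-0.05,0],[0,0,0],0]]'; python3 -m jog '[[[0.016,-0.05,0],[0,0,0],0],[[0.002,-0.03,0],[0,0,0],0],[[0,0,0],[0,0,0],0]]'
```

```text
clock: 5.0
position: [0.5183, 0.1304, 0.1774]
ee_rot: [0.113, 0.994, 0.002, 0.001]
ft_force: [1.8, 0.4, -3.1]
grip_width: 0.267
clock: 5.38
position: [0.5377, 0.043, 0.1809]
ee_rot: [0.117, 0.993, 0.002, 0.003]
ft_force: [-1.2, 1.4, -3.0]
grip_width: 0.269
```

```bash
cat >> h.py <<'E'
def snap(n,tag):
    m=cams.camera_model(n); o=sensors.get_obs(); p,d=cams.camera(n); np.savez(f"pics/{tag}.npz",p=p,d=d,v=m["view"],K=m["intrinsics"])
    cv2.imwrite(f"pics/{tag}.png",cv2.resize(p[:,:,::-1],None,fx=1.5,fy=1.5,interpolation=cv2.INTER_CUBIC)); return o
E
python3 - <<'E'
from h import *
o=snap("wrist","w3"); 
p,d,v,K=load("w3"); P=fpts(d,v,K)
from scipy.spatial.transform import Rotation as Ro
T=(P-o['position'])@Ro.from_quat(o['ee_rot']).as_matrix()
# collar: tool z about +24+3=.027 top (27mm ahead)
for lo,hi,nm in [(.022,.034,'collar'),(-.01,.01,'bar'),(.075,.09,'mouth')]:
    m=(abs(T[...,0])<.09)&(abs(T[...,1])<.03)&(T[...,2]>lo)&(T[...,2]<hi)
    q=T[m]; print(nm,len(q))
    if len(q)>10: print(cv2.minAreaRect(q[:,:2].astype(np.float32)),q.mean(0),q.min(0),q.max(0))
print(o['position'],o['ee_rot'])
E
```

```text
collar 1005
((0.012791170738637447, -0.0001871120184659958), (0.04005756229162216, 0.016217300668358803), 89.85612487792969) [ 1.50742569e-02 -3.83816716e-05  2.52410920e-02] [ 0.00463423 -0.02021727  0.02264205] [0.02086477 0.01985682 0.03073783]
bar 4659
((0.01041242852807045, -0.0012656711041927338), (0.04788364842534065, 0.09671984612941742), 69.80048370361328) [ 0.02505472  0.00019638 -0.00296906] [-0.03918476 -0.02507839 -0.00998592] [0.06088058 0.02568459 0.00994931]
mouth 197
((0.011913304217159748, -0.0007821209728717804), (0.037746794521808624, 0.015852030366659164), 87.6177749633789) [ 0.01640083 -0.0021084   0.07928349] [ 0.00321394 -0.01971124  0.07525988] [0.01932277 0.01808493 0.08349423]
[0.53774579 0.04303315 0.18092579] [0.11662286 0.99317109 0.00180193 0.00265453]
```

View pics/w3.png

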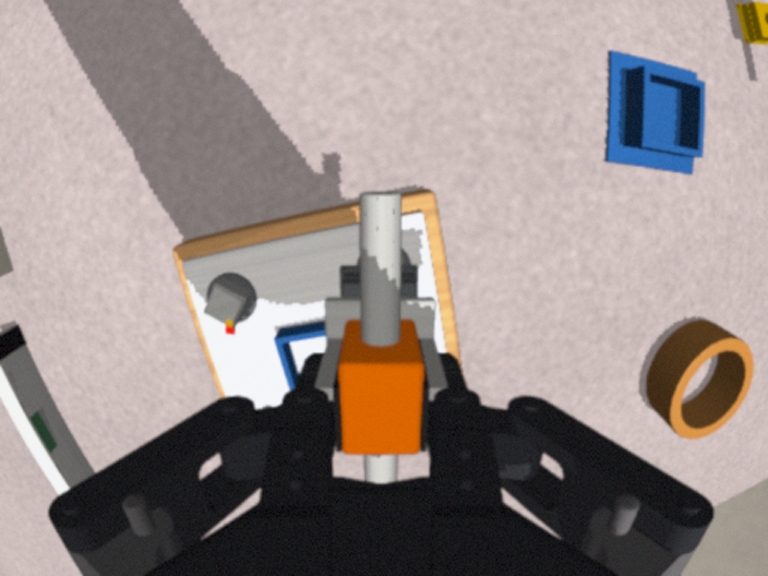

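```bash
python3 -m jog '[[[-0.001,0.003,-0.028],[-0.003,0.006,0.023],0],[[0,0,0],[0,0,0],0],[[0,0,0],[0,0,0],0]]'
```

```text
clock: 5.8
position: [0.5369, 0.0517, 0.1556]
ee_rot: [0.102, 0.995, 0.001, 0.001]
ft_force: [0.7, -0.4, -2.4]
grip_width: 0.269
```

```bash
python3 -m jog '[[[0,-0.0055,0],[0,0,0],0],[[0,0,0],[0,0,0],0]]';python3 -m jog '[[[0,0,0],[0,0,0],0]]'
```

```text
clock: 6.05
position: [0.5376, 0.0465, 0.1573]
ee_rot: [0.102, 0.995, 0.001, 0.002]
ft_force: [-0.3, 0.1, -2.8]
grip_width: 0.271
clock: 6.18
position: [0.5377, 0.0465, 0.1577]
ee_rot: [0.102, 0.995, 0.001, 0.003]
ft_force: [1.0, 0.6, -2.8]
grip_width: 0.271
```

```bash
python3 -m jog '[[[-0.0008,-0.0006,-0.013],[0,0.005,0],0],[[0,0,-0.008],[0,0,0],0],[[0,0,-0.007],[0,0,0],0]]';python3 -m jog '[[[0,0,0],[0,0,0],0]]'
```

```text
clock: 6.55
position: [0.5371, 0.0458, 0.1282]
ee_rot: [0.102, 0.995, 0.001, 0.0]
ft_force: [-5.0, -1.8, 49.1]
grip_width: 0.267
clock: 6.68
position: [0.5377, 0.0459, 0.1288]
ee_rot: [0.102, 0.995, 0.001, 0.001]
ft_force: [-2.9, -1.5, 10.8]
grip_width: 0.273
```

```bash
python3 -m jog '[[[0,0,0.001],[0,0,-0.16],0],[[0,0,0],[0,0,-0.16],0],[[0,0,0],[0,0,-0.16],0],[[0,0,0],[0,0,-0.16],0],[[0,0,0],[0,0,-0.08],0]]'; python3 -m jog '[[[0,0,0],[0,0,0],0]]'; python3 -c "
from h import *
o=sensors.get_obs(); print(o['torque'],2*np.arctan2(o['ee_rot'][1],o['ee_rot'][0]))"
```

```text
clock: 7.3
position: [0.5374, 0.0456, 0.1291]
ee_rot: [0.456, 0.89, 0.0, 0.001]
ft_force: [-1.2, -1.3, 2.0]
grip_width: 0.266
clock: 7.42
position: [0.5374, 0.0456, 0.129]
ee_rot: [0.456, 0.89, -0.0, 0.001]
ft_force: [-0.7, -0.7, 0.8]
grip_width: 0.266
[-0.20081493  0.29157659  0.01922303] 2.1955912554868258
```

```bash
python3 -m jog '[[[0,0,0.02],[0,0,0],0],[[0,0,0.02],[0,0,0],0],[[0.045,-0.049,0.0],[0,0,-0.1],0],[[0.04,-0.045,0],[0,0,-0.1],0],[[0.006,-0.006,0],[0,0,0],0]]'; python3 -m jog '[[[0,0,0],[0,0,0],0],[[0,0,0],[0,0,0],0]]'; python3 -c "
from h import *
o=snap('wrist','w4');print(2*np.arctan2(o['ee_rot'][1],o['ee_rot'][0]),o['position'])
headrects('w4')
p,d,v,K,hsv,R,Y,Rd=meas('w4')
for c,a,_ in Y: print('Y',np.round(c,1),a,np.round(R(c,.059),4))
for c,a,_ in Rd: print('R',np.round(c,1),a,np.round(R(c,.0425),4))
"
```

```text
clock: 8.05
position: [0.628, -0.0533, 0.1711]
ee_rot: [0.54, 0.842, 0.001, 0.001]
ft_force: [-0.7, 0.9, -3.5]
grip_width: 0.272
clock: 8.3
position: [0.6275, -0.0522, 0.1709]
ee_rot: [0.539, 0.842, 0.001, 0.001]
ft_force: [-0.1, 0.2, -3.1]
grip_width: 0.271
2.0030967739507837 [ 0.62752671 -0.05216504  0.17094802]
1 763 c [0.6362 0.0416] mean [0.6355 0.0411 0.0595] size [0.0228 0.0222] ang mod90 0.967
2 0
3 677 c [ 0.5323 -0.0537] mean [ 0.5333 -0.0528  0.0593] size [0.0225 0.022 ] ang mod90 0.841
4 743 c [0.5365 0.0458] mean [0.5374 0.0453 0.0593] size [0.0227 0.0227] ang mod90 0.755
Y [212.   40.8] 23 [0.547  0.0458 0.059 ]
Y [325.3  96. ] 22 [0.647  0.0436 0.059 ]
Y [159.2 151. ] 23 [ 0.5425 -0.0537  0.059 ]
R [225.9  46.4] 55 [0.5564 0.0481 0.0425]
R [327. 108.] 46 [0.6564 0.0371 0.0425]
R [169.8 159.9] 49 [ 0.5507 -0.0618  0.0425]
```

View pics/w4.png

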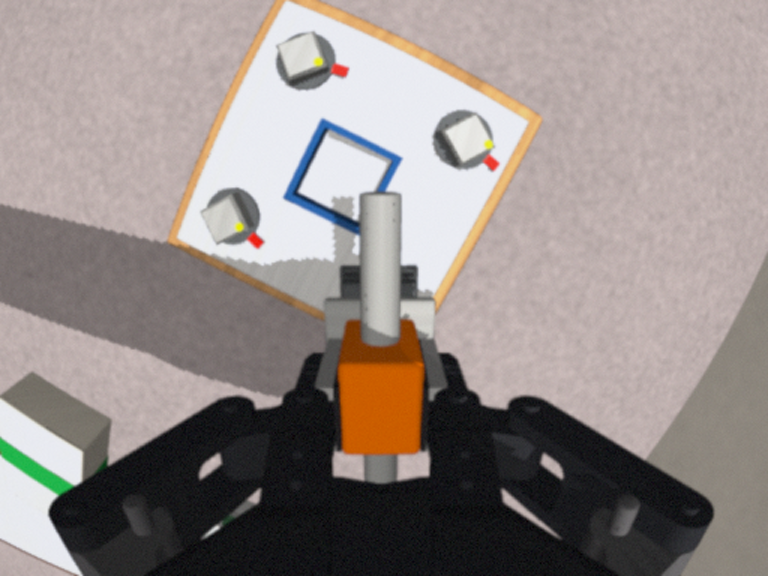

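```bash
python3 -m jog '[[[0.005,-0.0066,-0.02],[0,0,0],0],[[0,0,0],[0,0,0],0],[[0,0,0],[0,0,0],0]]'
```

```text
clock: 8.72
position: [0.6319, -0.0573, 0.1494]
ee_rot: [0.538, 0.843, 0.001, 0.0]
ft_force: [-0.5, 0.0, -2.9]
grip_width: 0.268
```

```bash
python3 -m jog '[[[0.0005,-0.0015,-0.009],[0,0,0],0],[[0,0,-0.006],[0,0,0],0],[[0,0,0],[0,0,0],0]]'
```

```text
clock: 9.1
position: [0.6323, -0.0587, 0.1334]
ee_rot: [0.537, 0.843, 0.001, 0.0]
ft_force: [0.2, 0.7, -3.8]
grip_width: 0.268
```

```bash
python3 -m jog '[[[0,0,-0.003],[0,0,-0.12],0],[[0,0,0],[0,0,-0.17],0],[[0,0,0],[0,0,-0.17],0],[[0,0,0],[0,0,-0.17],0],[[0,0,0],[0,0,-0.13],0]]'; python3 -m jog '[[[0,0,0],[0,0,0],0]]'; python3 -c "
from h import *
o=sensors.get_obs(); print(o['torque'],2*np.arctan2(o['ee_rot'][1],o['ee_rot'][0]))"
```

```text
clock: 9.72
position: [0.6321, -0.0595, 0.1302]
ee_rot: [0.819, 0.574, -0.0, 0.001]
ft_force: [-0.6, -0.4, -3.8]
grip_width: 0.267
clock: 9.85
position: [0.6321, -0.0595, 0.1303]
ee_rot: [0.818, 0.575, -0.0, 0.001]
ft_force: [0.4, -0.4, -3.8]
grip_width: 0.267
[-0.1573092   0.02565022 -0.00369653] 1.2241275257792932
```

```bash
python3 -m jog '[[[0,0,0.02],[0,0,0],0],[[0,0,0.02],[0,0,0],0],[[0.002,0.05,0.0],[0,0,-0.13],0],[[0.002,0.05,0],[0,0,-0.13],0],[[0,0.006,0],[0,0,0],0]]'; python3 -m jog '[[[0,0,0],[0,0,0],0],[[0,0,0],[0,0,0],0]]'; python3 -c "
from h import *
o=snap('wrist','w5');print(2*np.arctan2(o['ee_rot'][1],o['ee_rot'][0]),o['position'])
headrects('w5')
p,d,v,K,hsv,R,Y,Rd=meas('w5')
for c,a,_ in Y: print('Y',np.round(c,1),a,np.round(R(c,.059),4))
for c,a,_ in Rd: print('R',np.round(c,1),a,np.round(R(c,.0425),4))
"
```

```text
clock: 10.48
position: [0.6375, 0.0484, 0.1787]
ee_rot: [0.886, 0.463, 0.002, 0.002]
ft_force: [-0.6, -0.4, -2.9]
grip_width: 0.273
clock: 10.72
position: [0.638, 0.0473, 0.1805]
ee_rot: [0.886, 0.464, 0.003, 0.002]
ft_force: [-0.7, -0.2, -3.4]
grip_width: 0.274
0.9654787217039441 [0.63795867 0.0473255  0.18050231]
1 0
2 0
3 155 c [ 0.5389 -0.0509] mean [ 0.5399 -0.05    0.0582] size [0.0109 0.0151] ang mod90 0.814
4 512 c [0.5368 0.0464] mean [0.5389 0.047  0.0589] size [0.022  0.0227] ang mod90 0.732
Y [174.1 242.7] 18 [0.5468 0.0454 0.059 ]
Y [232.8 313.6] 14 [ 0.5424 -0.0542  0.059 ]
R [183.1 228.8] 44 [0.5558 0.048  0.0425]
R [324.4 269.4] 24 [ 0.6468 -0.0729  0.0425]
R [240.5 305.5] 8 [ 0.5476 -0.06    0.0425]
```

View pics/w5.png

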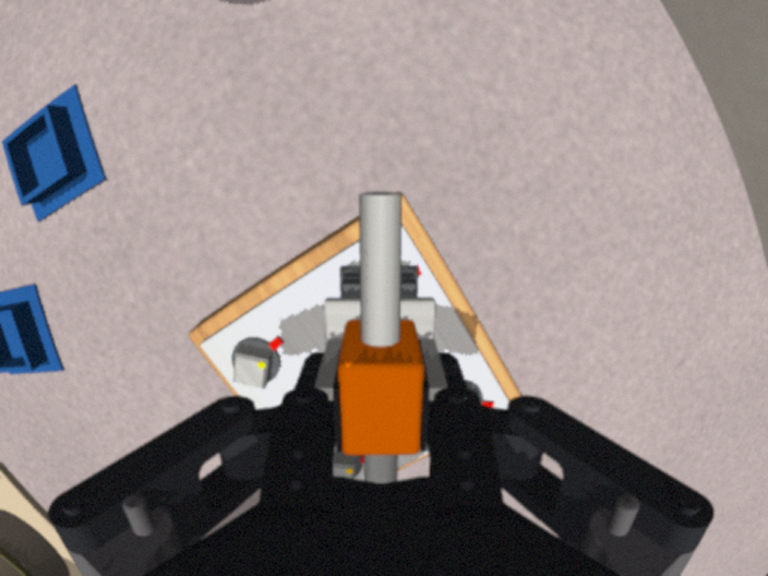

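```bash
python3 - <<'E'
from h import *
for n in ("scene","side"):
    snap(n,n+"5"); p,d,v,K=load(n+"5"); P0=load(n+"0")
    c=v[:3,:3]@np.array([.6319,-.0581,.059])+v[:3,3]; u=K@c; u=(u[:2]/u[2]).round().astype(int); print(n,u)
    a=[cv2.resize(q[u[1]-25:u[1]+25,u[0]-25:u[0]+25,::-1],(390,390),interpolation=cv2.INTER_CUBIC) for q in (P0[0],p)]
    cv2.imwrite(f"pics/{n}5z.png",np.hstack(a))
    for q in (P0[0],p):
        h=cv2.cvtColor(q,cv2.COLOR_RGB2HSV); m=cv2.inRange(h,(20,90,80),(38,255,255)); w=np.zeros_like(m); w[u[1]-10:u[1]+10,u[0]-10:u[0]+10]=1
        for ce,ar,_ in cc(m*w,2): print(np.round(ce,1),ar,np.round(ray(ce[0],ce[1],v,K,.059),4))
E
```

```text
scene [247 238]
side [221 172]
```

View pics/scene5z.png

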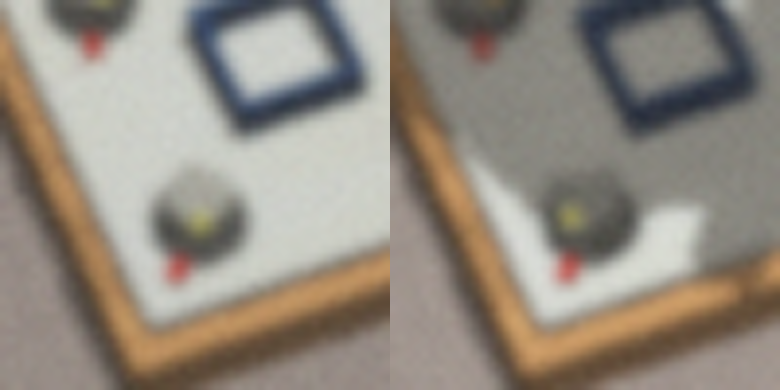

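View pics/side5z.png

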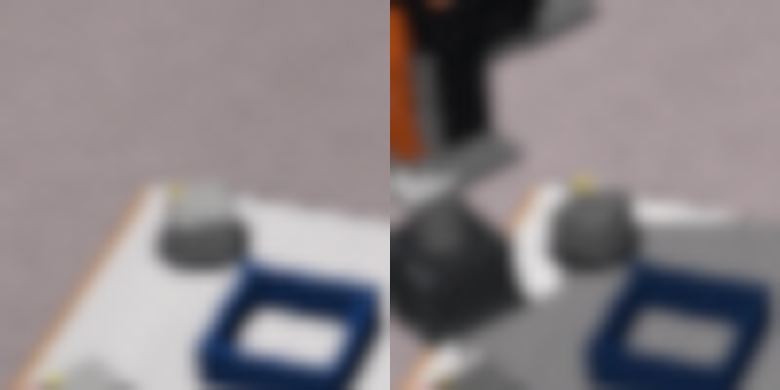

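```bash
python3 - <<'E'
from h import *
p,d,v,K=load("scene5"); 
f=lambda x,y: ray(247-25+x/7.8-.5,238-25+y/7.8-.5,v,K,.059)
a=f(199,224);b=f(182,216);print(a,b,np.linalg.norm(a-b))
E
```

```text
[ 0.64140386 -0.06185079  0.059     ] [ 0.63613367 -0.06568948  0.059     ] 0.006519997918174196
```

```bash
python3 -m jog '[[[-0.0024,-0.0061,-0.03],[0,0.007,0],0],[[0,0,0],[0,0,0],0],[[0,0,0],[0,0,0],0]]'
```

```text
clock: 11.25
position: [0.6362, 0.0389, 0.1509]
ee_rot: [0.887, 0.463, 0.0, 0.001]
ft_force: [0.4, 1.0, -2.0]
grip_width: 0.269
```

```bash
python3 -m jog '[[[-0.0005,0.002,-0.01],[0,0,0],0],[[0,0,-0.006],[0,0,0],0],[[0,0,0],[0,0,0],0]]'
```

```text
clock: 11.62
position: [0.6363, 0.0415, 0.1354]
ee_rot: [0.886, 0.463, 0.001, 0.002]
ft_force: [-0.2, -0.3, -3.3]
grip_width: 0.269
```

```bash
python3 -m jog '[[[0,0,-0.005],[0,0,-0.12],0],[[0,0,0],[0,0,-0.17],0],[[0,0,0],[0,0,-0.17],0],[[0,0,0],[0,0,-0.17],0],[[0,0,0],[0,0,-0.14],0]]'; python3 -m jog '[[[0,0,0],[0,0,0],0]]'; python3 -c "
from h import *
o=sensors.get_obs(); print(o['torque'],2*np.arctan2(o['ee_rot'][1],o['ee_rot'][0]))"
```

```text
clock: 12.25
position: [0.6353, 0.0407, 0.1302]
ee_rot: [0.996, 0.085, -0.001, 0.002]
ft_force: [-0.3, -0.4, -4.3]
grip_width: 0.269
clock: 12.38
position: [0.6352, 0.0408, 0.1302]
ee_rot: [0.996, 0.085, -0.001, 0.002]
ft_force: [-0.1, -0.1, -3.3]
grip_width: 0.27
[-0.1634362   0.00269146  0.01738769] 0.17033061262320293
```

```bash
python3 -m jog '[[[0,0,0.022],[0,0,0],0],[[0,0,0.02],[0,0,0.09],0],[[-0.036,-0.033,0.0],[0,0,0.18],0],[[-0.036,-0.033,0],[0,0,0.18],0],[[-0.032,-0.03,0],[0,0,0.18],0]]'; python3 -m jog '[[[0,0,0],[0,0,0.05],0],[[0,0,0],[0,0,0],0]]'; python3 -c "
from h import *
o=snap('wrist','w6');print(2*np.arctan2(o['ee_rot'][1],o['ee_rot'][0]),o['position'])
headrects('w6')
p,d,v,K,hsv,R,Y,Rd=meas('w6')
for c,a,_ in Y: print('Y',np.round(c,1),a,np.round(R(c,.059),4))
for c,a,_ in Rd: print('R',np.round(c,1),a,np.round(R(c,.0425),4))
"
```

```text
clock: 13.0
position: [0.5311, -0.0532, 0.1743]
ee_rot: [0.914, 0.406, 0.002, 0.002]
ft_force: [0.1, -0.5, -2.9]
grip_width: 0.268
clock: 13.25
position: [0.5295, -0.0565, 0.1753]
ee_rot: [0.902, 0.431, 0.002, 0.003]
ft_force: [0.3, 1.0, -2.4]
grip_width: 0.268
0.8911332027553368 [ 0.52950541 -0.05648902  0.17531823]
1 719 c [0.6359 0.0416] mean [0.6349 0.0411 0.0593] size [0.0227 0.0225] ang mod90 0.302
2 698 c [ 0.6318 -0.058 ] mean [ 0.631  -0.0572  0.0593] size [0.0226 0.0229] ang mod90 1.363
3 0
4 716 c [0.5363 0.0457] mean [0.537  0.0451 0.0594] size [0.0223 0.0228] ang mod90 0.757
Y [292.5  15.9] 24 [0.6462 0.0367 0.059 ]
Y [189.6  82. ] 25 [0.547  0.0457 0.059 ]
Y [361.  121.5] 24 [ 0.6381 -0.0676  0.059 ]
R [299.5  14. ] 37 [0.6574 0.037  0.0425]
R [200.2  74.2] 50 [0.5565 0.048  0.0425]
R [366.1 119.7] 23 [ 0.6476 -0.0738  0.0425]
R [275.1 173.9] 42 [ 0.5514 -0.0617  0.0425]
```

View pics/w6.png

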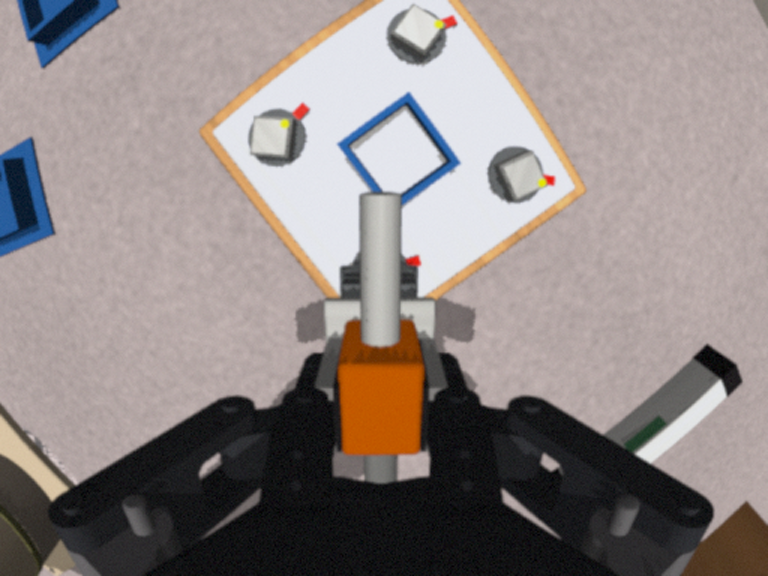

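```bash
python3 -m jog '[[[0.0019,0.002,-0.025],[0.004,0.006,-0.045],0],[[0,0,0],[0,0,0],0],[[0,0,0],[0,0,0],0]]'
```

```text
clock: 13.68
position: [0.5329, -0.0533, 0.1511]
ee_rot: [0.912, 0.411, 0.0, 0.0]
ft_force: [0.3, -0.4, -2.2]
grip_width: 0.272
```

```bash
python3 -m jog '[[[-0.0014,-0.0011,-0.01],[0,0,0],0],[[0,0,-0.006],[0,0,0],0],[[0,0,0],[0,0,0],0]]'
```

```text
clock: 14.05
position: [0.532, -0.0544, 0.1351]
ee_rot: [0.911, 0.412, 0.001, 0.001]
ft_force: [1.0, 0.4, -3.2]
grip_width: 0.273
```

```bash
python3 -m jog '[[[0,0,-0.005],[0,0,-0.12],0],[[0,0,0],[0,0,-0.17],0],[[0,0,0],[0,0,-0.17],0],[[0,0,0],[0,0,-0.17],0],[[0,0,0],[0,0,-0.14],0]]'; python3 -m jog '[[[0,0,0],[0,0,0],0]]'; python3 -c "
from h import *
o=sensors.get_obs(); print(o['torque'],2*np.arctan2(o['ee_rot'][1],o['ee_rot'][0]))"
```

```text
clock: 14.68
position: [0.5309, -0.0549, 0.1298]
ee_rot: [1.0, 0.028, -0.001, 0.001]
ft_force: [0.1, 0.3, -3.2]
grip_width: 0.271
clock: 14.8
position: [0.5309, -0.0549, 0.1298]
ee_rot: [1.0, 0.028, -0.001, 0.001]
ft_force: [-0.1, -0.9, -3.7]
grip_width: 0.268
[-0.1011673   0.08486927  0.0760904 ] 0.056971538463641655
```

```bash
python3 -m jog '[[[0,0,0.022],[0,0,0],0],[[0,0,0.02],[0,0,0.1],0],[[0.01,0,0],[0,0,0.185],0],[[0.01,0,0],[0,0,0.185],0],[[0.01,0,0],[0,0,0.185],0]]' 120; python3 -m jog '[[[0.01,0,0],[0,0,0.185],0],[[0.01,0,0],[0,0,0.185],0],[[0.01,0,0],[0,0,0.185],0],[[0.01,0,0],[0,0,0.185],0],[[0.01,0,0],[0,0,0.185],0]]';  python3 -m jog '[[[0.01,0,0],[0,0,0.185],0],[[0.006,0,0],[0,0,0.185],0],[[0,0,0],[0,0,0.185],0],[[0,0,0],[0,0,0.185],0],[[0,0,0],[0,0,0.185],0]]'
```

```text
clock: 15.42
position: [0.5624, -0.055, 0.1746]
ee_rot: [0.934, 0.359, 0.001, 0.002]
ft_force: [0.1, -0.4, -1.8]
grip_width: 0.264
clock: 16.05
position: [0.6146, -0.0553, 0.1754]
ee_rot: [0.671, 0.742, 0.003, 0.001]
ft_force: [-1.1, -0.9, -2.3]
grip_width: 0.262
clock: 16.68
position: [0.6322, -0.0561, 0.1756]
ee_rot: [0.264, 0.965, 0.003, 0.0]
ft_force: [0.6, 0.7, -4.0]
grip_width: 0.264
```

```bash
cat >> h.py <<'E'
def rep(tag):
    o=snap('wrist',tag);q=o['ee_rot'];print('psi',round(2*np.arctan2(q[1],q[0]),3),np.round(o['position'],4),'tiltfix wx,wy',np.round([-2*(q[1]*q[2]-q[3]*q[0]),2*(q[0]*q[2]+q[3]*q[1])],4))
    headrects(tag)
    p,d,v,K,hsv,R,Y,Rd=meas(tag)
    T0={1:(.6565,.0370),2:(.6470,-.0733),3:(.5511,-.0618),4:(.5566,.0481)}
    for c,a,_ in Y:
        w=R(c,.059); i=min(BC,key=lambda k:np.hypot(w[0]-BC[k][0],w[1]-BC[k][1])); print('mark',i,a,np.round(w[:2],4),'ang',round(np.arctan2(w[1]-BC[i][1],w[0]-BC[i][0]),3))
    for c,a,_ in Rd:
        w=R(c,.0425); i=min(BC,key=lambda k:np.hypot(w[0]-BC[k][0],w[1]-BC[k][1]))
        an=lambda t:np.arctan2(t[1]-BC[i][1],t[0]-BC[i][0])
        print('tab',i,a,np.round(w[:2],4),'moved mm',np.round(1e3*np.hypot(*(w[:2]-T0[i])),1),'dang',round(an(w)-an(T0[i]),3))
def st():
    o=sensors.get_obs();q=o['ee_rot'];print('psi',round(2*np.arctan2(q[1],q[0]),3),'T',np.round(o['torque'],3),'F',np.round(o['ft_force'],1),'P',np.round(o['position'],4))
E
python3 -m jog '[[[0,0,0],[0,0,0.16],0],[[0,0,0],[0,0,0.155],0],[[0,0,0],[0,0,0],0]]';python3 -c "
from h import *
rep('w7')"
```

```text
clock: 17.05
position: [0.6324, -0.0569, 0.1758]
ee_rot: [0.099, 0.995, 0.004, 0.0]
ft_force: [0.1, 0.4, -2.5]
grip_width: 0.268
psi 2.943 [ 0.6324 -0.0569  0.1758] tiltfix wx,wy [-0.0075  0.0009]
1 622 c [0.6362 0.0415] mean [0.635  0.0402 0.059 ] size [0.0229 0.0226] ang mod90 0.322
2 5
3 738 c [ 0.5321 -0.0539] mean [ 0.5325 -0.0538  0.0595] size [0.0226 0.0225] ang mod90 0.224
4 685 c [0.5365 0.0457] mean [0.5368 0.0443 0.0591] size [0.0227 0.0223] ang mod90 0.763
mark 4 21 [0.5471 0.0461] ang 0.004
mark 3 28 [ 0.541  -0.0603] ang -0.617
mark 1 18 [0.6459 0.037 ] ang -0.463
tab 4 51 [0.5562 0.0482] moved mm 0.4 dang 0.006
tab 3 46 [ 0.5509 -0.0617] moved mm 0.2 dang 0.002
tab 1 33 [0.6567 0.0369] moved mm 0.2 dang -0.0
```

View pics/w7.png

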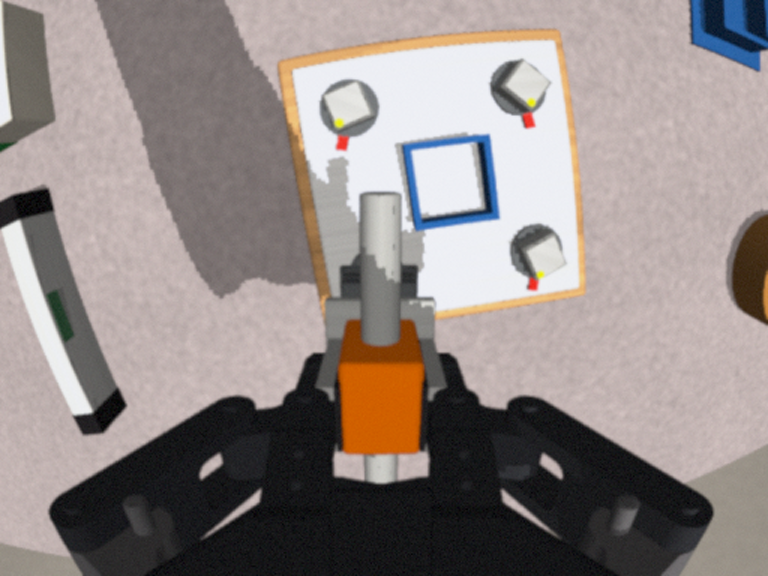

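```bash
python3 -m jog '[[[0.0003,-0.0014,-0.025],[-0.007,0.001,0],0],[[0,0,0],[0,0,0],0],[[0,0,0],[0,0,0],0]]'
```

```text
clock: 17.48
position: [0.6334, -0.0585, 0.1519]
ee_rot: [0.103, 0.995, 0.0, 0.001]
ft_force: [-0.0, 0.2, -2.0]
grip_width: 0.265
```

```bash
python3 -m jog '[[[-0.0008,0,-0.01],[0,0,0],0],[[0,0,-0.007],[0,0,0],0],[[0,0,0],[0,0,0],0]]'
```

```text
clock: 17.85
position: [0.633, -0.0584, 0.1351]
ee_rot: [0.104, 0.995, 0.0, 0.002]
ft_force: [0.5, -0.7, -2.4]
grip_width: 0.265
```

```bash
python3 -m jog '[[[0,0,-0.005],[0,0,-0.12],0],[[0,0,0],[0,0,-0.15],0],[[0,0,0],[0,0,-0.15],0],[[0,0,0],[0,0,-0.15],0]]'; python3 -c "
from h import *
st()"; python3 -m jog '[[[0,0,0],[0,0,-0.06],0]]';python3 -c "
from h import *
st()"
```

```text
clock: 18.35
position: [0.6328, -0.0584, 0.1297]
ee_rot: [0.387, 0.922, -0.0, 0.001]
ft_force: [1.1, -0.6, -4.3]
grip_width: 0.26
psi 2.348 T [-0.19  -0.008  0.142] F [ 1.1 -0.6 -4.3] P [ 0.6328 -0.0584  0.1297]
clock: 18.48
position: [0.6328, -0.0584, 0.1297]
ee_rot: [0.416, 0.91, -0.0, 0.001]
ft_force: [-0.1, -0.4, -4.1]
grip_width: 0.262
psi 2.284 T [-0.13  -0.027  0.115] F [-0.1 -0.4 -4.1] P [ 0.6328 -0.0584  0.1297]
```

```bash
python3 -m jog '[[[0,0,0],[0,0,-0.05],0]]' | grep -v -e rot -e grip ;python3 -c "
from h import *
st()"; python3 -m jog '[[[0,0,0],[0,0,-0.05],0]]'| grep -v -e rot -e grip ;python3 -c "
from h import *
st()"
```

```text
clock: 18.6
position: [0.6328, -0.0585, 0.1297]
ft_force: [-0.2, -0.0, -5.2]
psi 2.232 T [-0.085 -0.11   0.097] F [-0.2 -0.  -5.2] P [ 0.6328 -0.0585  0.1297]
clock: 18.73
position: [0.6328, -0.0585, 0.1297]
ft_force: [-0.1, -0.2, -4.8]
psi 2.181 T [-0.119 -0.048  0.09 ] F [-0.1 -0.2 -4.8] P [ 0.6328 -0.0585  0.1297]
```

```bash
python3 -m jog '[[[0,0,0],[0,0,-0.05],0]]' | grep clock ;python3 -c "
from h import *
st()"; python3 -m jog '[[[0,0,0],[0,0,-0.05],0]]'| grep clock ;python3 -c "
from h import *
st()"; python3 -m jog '[[[0,0,0],[0,0,-0.05],0]]'| grep clock ;python3 -c "
from h import *
st()"
```

```text
clock: 18.85
psi 2.129 T [-0.092 -0.046  0.093] F [ 0.5 -0.7 -4.4] P [ 0.6328 -0.0586  0.1297]
clock: 18.98
psi 2.078 T [-0.087  0.022  0.174] F [-0.5 -0.9 -3. ] P [ 0.6328 -0.0586  0.1298]
clock: 19.1
psi 2.027 T [-0.186 -0.066  0.513] F [-0.5 -1.5 -4.1] P [ 0.6328 -0.0587  0.1297]
```

```bash
python3 -m jog '[[[0,0,0],[0,0,-0.05],0]]' | grep clock ;python3 -c "
from h import *
st()"; python3 -m jog '[[[0,0,0],[0,0,-0.05],0]]'| grep clock ;python3 -c "
from h import *
st()"
```

```text
clock: 19.23
psi 1.976 T [-0.156  0.024  0.562] F [-0.6 -0.8 -3.6] P [ 0.6328 -0.0587  0.1297]
clock: 19.35
psi 1.925 T [-0.147 -0.007  0.559] F [-0.3 -0.1 -4.1] P [ 0.6328 -0.0588  0.1297]
```

```bash
python3 -m jog '[[[0,0,0],[0,0,-0.05],0]]' | grep clock ;python3 -c "
from h import *
st()
rep('w8')"
```

```text
clock: 19.48
psi 1.874 T [-0.219 -0.03   0.643] F [-0.2 -0.8 -4. ] P [ 0.6328 -0.0588  0.1297]
psi 1.874 [ 0.6328 -0.0588  0.1297] tiltfix wx,wy [0.004  0.0008]
1 1107 c [0.6361 0.0415] mean [0.6356 0.041  0.0595] size [0.0224 0.0221] ang mod90 0.307
2 45 c [ 0.627  -0.0428] mean [ 0.6261 -0.0432  0.06  ] size [0.0245 0.001 ] ang mod90 0.304
3 916 c [ 0.5321 -0.0539] mean [ 0.5339 -0.0527  0.059 ] size [0.0233 0.0227] ang mod90 0.178
4 1016 c [0.5365 0.0457] mean [0.5379 0.0451 0.0591] size [0.0226 0.0226] ang mod90 0.764
mark 4 39 [0.5468 0.0459] ang -0.014
mark 1 40 [0.646  0.0367] ang -0.482
mark 3 37 [ 0.5406 -0.0605] ang -0.648
tab 4 82 [0.5564 0.0482] moved mm 0.2 dang 0.004
tab 1 69 [0.6565 0.0371] moved mm 0.1 dang 0.003
tab 3 74 [ 0.5508 -0.0617] moved mm 0.3 dang -0.003
```

View pics/w8.png

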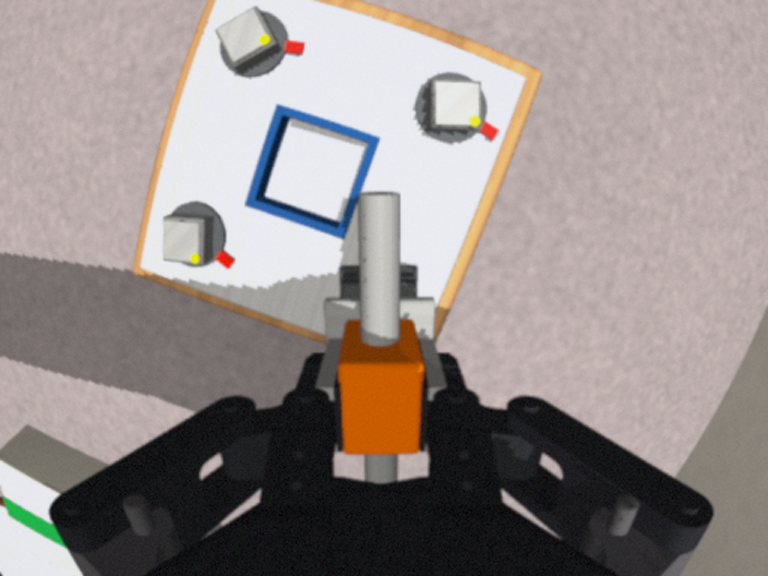

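```bash
python3 -m jog '[[[0,0,0],[0,0,0.1],0],[[0,0,0.02],[0,0,0],0],[[0,0,0.02],[0,0,0],0],[[-0.048,0.052,0.0],[0,0,0.18],0],[[-0.046,0.05,0],[0,0,0.17],0]]'; python3 -m jog '[[[0,0,0],[0,0,0],0],[[0,0,0],[0,0,0],0]]'; python3 -c "
from h import *
rep('w9')
snap('scene','s9'); p,d,v,K=load('s9'); q=load('scene0')[0]; u=(247,238)
cv2.imwrite('pics/s9z.png',np.hstack([cv2.resize(x[u[1]-20:u[1]+20,u[0]-20:u[0]+20,::-1],(390,390),interpolation=cv2.INTER_CUBIC) for x in (q,p)]))
for x in (q,p):
    f=x[u[1]-12:u[1]+14,u[0]-12:u[0]+12].astype(float); w=np.clip(f[...,0]-1.25*np.maximum(f[...,1],f[...,2]),0,None); w[w<15]=0; w[:,16:]=0
    yy,xx=np.mgrid[0:26,0:24]; c=(u[0]-12+(w*xx).sum()/w.sum(),u[1]-12+(w*yy).sum()/w.sum()); print(c,ray(*c,v,K,.0425))
"
```

```text
clock: 20.15
position: [0.5471, 0.0346, 0.1761]
ee_rot: [0.399, 0.917, 0.0, 0.005]
ft_force: [2.1, 2.1, -1.2]
grip_width: 0.263
clock: 20.4
position: [0.5454, 0.0386, 0.18]
ee_rot: [0.396, 0.918, 0.001, 0.006]
ft_force: [-0.0, -1.1, -2.4]
grip_width: 0.265
psi 2.327 [0.5454 0.0386 0.18  ] tiltfix wx,wy [0.0039 0.012 ]
1 524 c [0.6361 0.0418] mean [0.6339 0.0425 0.059 ] size [0.0227 0.023 ] ang mod90 0.292
2 47 c [ 0.6256 -0.0662] mean [ 0.6262 -0.0665  0.0592] size [0.0055 0.0102] ang mod90 0.731
3 529 c [ 0.5318 -0.0527] mean [ 0.5315 -0.0513  0.059 ] size [0.0222 0.0219] ang mod90 0.184
4 30 c [0.5262 0.0419] mean [0.5264 0.0416 0.059 ] size [0.0011 0.014 ] ang mod90 0.757
mark 3 13 [ 0.541  -0.0601] ang -0.595
mark 1 14 [0.6464 0.0368] ang -0.461
mark 2 11 [ 0.6296 -0.0687] ang -1.782
tab 3 32 [ 0.5511 -0.0619] moved mm 0.1 dang -0.003
tab 1 6 [0.6596 0.0371] moved mm 3.1 dang 0.036
(np.float64(244.47732181425485), np.float64(246.91036717062636)) [ 0.64513534 -0.07098887  0.0425    ]
(np.float64(243.34900731452456), np.float64(246.5151515151515)) [ 0.64277874 -0.07317107  0.0425    ]
```

View pics/s9z.png

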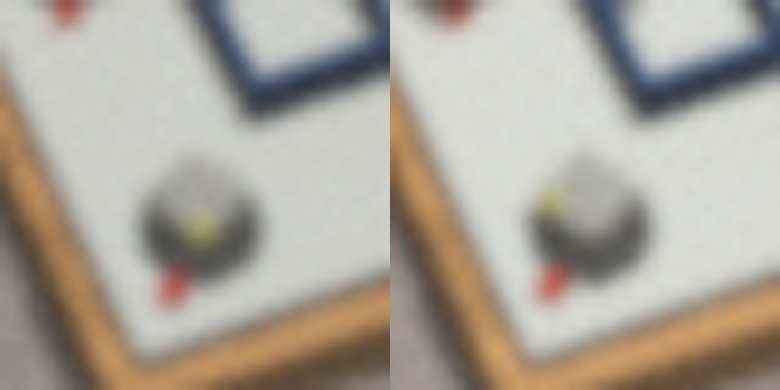

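```bash
python3 -m jog '[[[-0.0088,0.0069,-0.028],[0.004,0.011,0],0],[[0,0,0],[0,0,0],0],[[0,0,0],[0,0,0],0]]'
```

```text
clock: 20.88
position: [0.5392, 0.0434, 0.1526]
ee_rot: [0.399, 0.917, 0.001, 0.001]
ft_force: [-0.3, 1.2, -2.8]
grip_width: 0.265
```

```bash
python3 -m jog '[[[-0.0028,0.0022,-0.006],[0,0,0],0],[[0,0,-0.006],[0,0,0],0],[[0,0,-0.003],[0,0,0],0],[[0,0,0],[0,0,0],0]]'
```

```text
clock: 21.38
position: [0.5375, 0.045, 0.138]
ee_rot: [0.399, 0.917, 0.001, 0.002]
ft_force: [-0.2, -0.2, -3.1]
grip_width: 0.264
```

```bash
python3 -m jog '[[[-0.0006,0.0004,-0.007],[0,0,-0.02],0],[[0,0,0],[0,0,-0.15],0],[[0,0,0],[0,0,-0.15],0],[[0,0,0],[0,0,-0.15],0],[[0,0,0],[0,0,-0.15],0]]'; python3 -c "
from h import *
st()"; python3 -m jog '[[[0,0,0],[0,0,-0.05],0]]'|grep clock;python3 -c "
from h import *
st()"
```

```text
clock: 22.0
position: [0.5368, 0.0452, 0.1301]
ee_rot: [0.668, 0.744, 0.0, 0.002]
ft_force: [-2.0, -0.6, 1.3]
grip_width: 0.26
psi 1.678 T [-0.197  0.554  0.092] F [-2.  -0.6  1.3] P [0.5368 0.0452 0.1301]
clock: 22.12
psi 1.624 T [-0.157  0.372  0.104] F [-1.4  0.   0.7] P [0.5367 0.0451 0.1301]
```

```bash
python3 -m jog '[[[0,0,0],[0,0,-0.05],0]]' | grep clock ;python3 -c "
from h import *
st()"; python3 -m jog '[[[0,0,0],[0,0,-0.05],0]]'| grep clock ;python3 -c "
from h import *
st()"; python3 -m jog '[[[0,0,0],[0,0,-0.05],0]]'| grep clock ;python3 -c "
from h import *
st()"
```

```text
clock: 22.25
psi 1.571 T [-0.099  0.357  0.095] F [-0.8  0.1  0.6] P [0.5367 0.0451 0.1301]
clock: 22.38
psi 1.519 T [-0.08   0.348  0.085] F [-0.7 -0.6  0.9] P [0.5367 0.0451 0.1301]
clock: 22.5
psi 1.466 T [-0.133  0.377  0.083] F [-1.8 -1.4  0.3] P [0.5366 0.0451 0.1301]
```

```bash
python3 -m jog '[[[0,0,0],[0,0,-0.05],0]]' | grep clock ;python3 -c "
from h import *
st()"; python3 -m jog '[[[0,0,0],[0,0,-0.05],0]]'| grep clock ;python3 -c "
from h import *
st()"; python3 -m jog '[[[0,0,0],[0,0,-0.05],0]]'| grep clock ;python3 -c "
from h import *
st()"
```

```text
clock: 22.62
psi 1.414 T [-0.069  0.412  0.079] F [-0.8 -0.4  1. ] P [0.5366 0.0451 0.1301]
clock: 22.75
psi 1.362 T [-0.162  0.301  0.561] F [-1.5 -0.7 -0.2] P [0.5365 0.045  0.1301]
clock: 22.88
psi 1.311 T [-0.182  0.325  0.557] F [-1.  -1.1  0.8] P [0.5365 0.0451 0.13  ]
```

```bash
python3 -m jog '[[[0,0,0],[0,0,-0.05],0]]' | grep clock ;python3 -c "
from h import *
st()"; python3 -m jog '[[[0,0,0],[0,0,-0.045],0]]'| grep clock ;python3 -c "
from h import *
st()"
```

```text
clock: 23.0
psi 1.259 T [-0.184  0.356  0.634] F [-2.2 -0.2  0.7] P [0.5364 0.0451 0.1301]
clock: 23.12
psi 1.213 T [-0.235  0.28   0.662] F [-1.4 -0.8  0.6] P [0.5364 0.0451 0.1301]
```

```bash
python3 -m jog '[[[0,0,0],[0,0,0.1],0],[[0,0,0.02],[0,0,0],0],[[0,0,0.02],[0,0,0],0],[[-0.002,-0.05,0.0],[0,0,0.18],0],[[-0.002,-0.05,0],[0,0,0.18],0]]'; python3 -m jog '[[[0,0,0],[0,0,0.08],0],[[0,0,0],[0,0,0],0]]'; python3 -c "
from h import *
rep('w10')"
```

```text
clock: 23.75
position: [0.5326, -0.051, 0.17]
ee_rot: [0.667, 0.745, 0.0, 0.004]
ft_force: [0.5, -0.7, -2.6]
grip_width: 0.263
clock: 24.0
position: [0.532, -0.0557, 0.1693]
ee_rot: [0.638, 0.77, -0.0, 0.004]
ft_force: [0.4, 0.1, -3.6]
grip_width: 0.265
psi 1.758 [ 0.532  -0.0557  0.1693] tiltfix wx,wy [0.0062 0.006 ]
1 639 c [0.6357 0.0415] mean [0.6339 0.0412 0.0592] size [0.0225 0.0223] ang mod90 0.324
2 611 c [ 0.6315 -0.0579] mean [ 0.63   -0.0569  0.059 ] size [0.0227 0.0224] ang mod90 0.511
3 0
4 781 c [0.5363 0.046 ] mean [0.5361 0.0455 0.0595] size [0.0227 0.0224] ang mod90 1.404
mark 4 27 [0.5428 0.0371] ang -0.934
mark 1 21 [0.6465 0.0366] ang -0.475
mark 2 18 [ 0.6291 -0.0689] ang -1.827
tab 4 51 [0.5566 0.0452] moved mm 2.9 dang -0.14
tab 1 10 [0.6593 0.0363] moved mm 2.9 dang -0.001
tab 2 20 [ 0.645  -0.0764] moved mm 3.7 dang -0.16
```

View pics/w10.png

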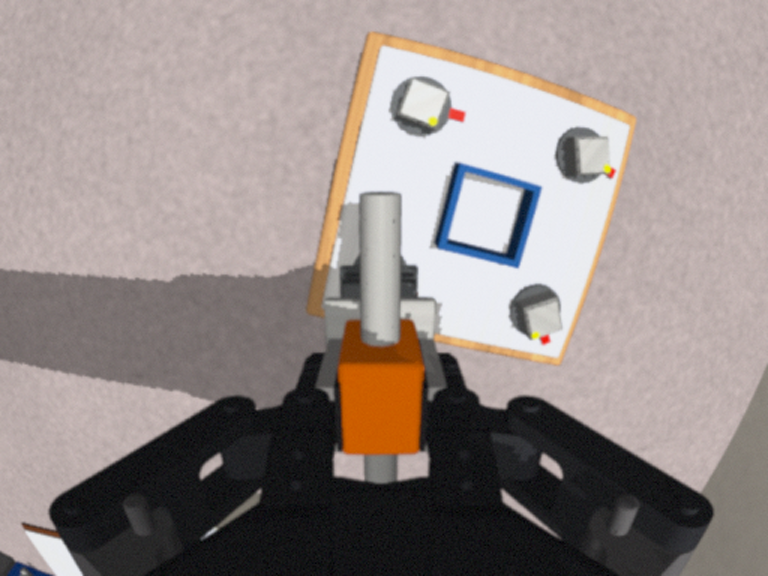

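```bash
python3 -m jog '[[[0,0.001,-0.02],[0.005,0.005,0.01],0],[[0,0,0],[0,0,0],0],[[0,0,0],[0,0,0],0]]'
```

```text
clock: 24.42
position: [0.5317, -0.0533, 0.1469]
ee_rot: [0.635, 0.773, -0.001, -0.0]
ft_force: [-0.0, 0.5, -3.1]
grip_width: 0.264
```

```bash
python3 -m jog '[[[0.0004,-0.0014,-0.006],[0,0,0],0],[[0,0,-0.006],[0,0,0],0],[[0,0,0],[0,0,0],0]]'
```

```text
clock: 24.8
position: [0.5322, -0.0544, 0.1342]
ee_rot: [0.635, 0.773, -0.0, 0.0]
ft_force: [0.3, -0.3, -2.0]
grip_width: 0.264
```

```bash
python3 -m jog '[[[0,0,-0.004],[0,0,-0.02],0],[[0,0,0],[0,0,-0.15],0],[[0,0,0],[0,0,-0.15],0],[[0,0,0],[0,0,-0.15],0],[[0,0,0],[0,0,-0.13],0]]'; python3 -c "
from h import *
st()"; python3 -m jog '[[[0,0,0],[0,0,-0.05],0]]'|grep clock;python3 -c "
from h import *
st()"
```

```text
clock: 25.42
position: [0.5323, -0.0553, 0.1298]
ee_rot: [0.841, 0.541, -0.001, 0.001]
ft_force: [-1.8, -1.0, -0.9]
grip_width: 0.262
psi 1.144 T [0.018 0.385 0.081] F [-1.8 -1.  -0.9] P [ 0.5323 -0.0553  0.1298]
clock: 25.55
psi 1.09 T [-0.022  0.223  0.129] F [-1.  -0.7 -2.2] P [ 0.5322 -0.0553  0.1298]
```

```bash
python3 -m jog '[[[0,0,0],[0,0,-0.05],0]]' | grep clock ;python3 -c "
from h import *
st()"; python3 -m jog '[[[0,0,0],[0,0,-0.05],0]]'| grep clock ;python3 -c "
from h import *
st()"; python3 -m jog '[[[0,0,0],[0,0,-0.05],0]]'| grep clock ;python3 -c "
from h import *
st()"
```

```text
clock: 25.68
psi 1.038 T [-0.05   0.191  0.101] F [-1.  -0.3 -1.8] P [ 0.5322 -0.0552  0.1298]
clock: 25.8
psi 0.985 T [-0.022  0.222  0.195] F [-1.1  0.1 -2.2] P [ 0.5321 -0.0553  0.1298]
clock: 25.92
psi 0.933 T [-0.071  0.237  0.086] F [-0.9 -0.5 -1.9] P [ 0.532  -0.0553  0.1299]
```

```bash
python3 -m jog '[[[0,0,0],[0,0,-0.05],0]]' | grep clock ;python3 -c "
from h import *
st()"; python3 -m jog '[[[0,0,0],[0,0,-0.05],0]]'| grep clock ;python3 -c "
from h import *
st()"; python3 -m jog '[[[0,0,0],[0,0,-0.05],0]]'| grep clock ;python3 -c "
from h import *
st()"
```

```text
clock: 26.05
psi 0.88 T [-0.076  0.257  0.499] F [-0.7 -0.3 -1.9] P [ 0.532  -0.0553  0.1298]
clock: 26.18
psi 0.829 T [-0.101  0.201  0.557] F [-1.4 -0.5 -1.6] P [ 0.5319 -0.0553  0.1298]
clock: 26.3
psi 0.777 T [-0.1    0.192  0.591] F [-1.1 -1.  -1.9] P [ 0.5318 -0.0553  0.1298]
```

```bash
python3 -m jog '[[[0,0,0],[0,0,-0.055],0]]' | grep clock ;python3 -c "
from h import *
st()"
```

```text
clock: 26.42
psi 0.721 T [-0.107  0.238  0.597] F [-2.  -0.4 -2.4] P [ 0.5318 -0.0553  0.1298]
```

```bash
python3 -m jog '[[[0,0,0],[0,0,0.1],0],[[0,0,0.022],[0,0,0],0],[[0,0,0.02],[0,0,0.09],0],[[0.02,0.019,0.0],[0,0,0.18],0],[[0.02,0.019,0],[0,0,0.18],0]]'; python3 -m jog '[[[0.02,0.019,0],[0,0,0.18],0],[[0.02,0.019,0],[0,0,0.18],0],[[0.02,0.019,0],[0,0,0.18],0],[[0,0,0],[0,0,0.05],0],[[0,0,0],[0,0,0],0]]'; python3 -c "
from h import *
rep('w11')"
```

```text
clock: 27.05
position: [0.5722, -0.0185, 0.1732]
ee_rot: [0.803, 0.596, -0.001, 0.003]
ft_force: [-0.6, 0.0, -3.7]
grip_width: 0.261
clock: 27.68
position: [0.6351, 0.0422, 0.1721]
ee_rot: [0.587, 0.809, 0.0, 0.003]
ft_force: [-0.8, -0.3, -2.8]
grip_width: 0.265
psi 1.886 [0.6351 0.0422 0.1721] tiltfix wx,wy [0.0027 0.0046]
1 0
2 0
3 482 c [ 0.5326 -0.0534] mean [ 0.5335 -0.0513  0.0589] size [0.0227 0.0231] ang mod90 0.916
4 673 c [0.5366 0.0459] mean [0.5376 0.0471 0.0592] size [0.0232 0.0226] ang mod90 1.427
mark 4 22 [0.5424 0.0367] ang -0.979
mark 3 14 [ 0.533  -0.0657] ang -1.476
tab 4 49 [0.5563 0.0451] moved mm 3.0 dang -0.144
tab 3 36 [ 0.5495 -0.0645] moved mm 3.1 dang -0.151
```

View pics/w11.png

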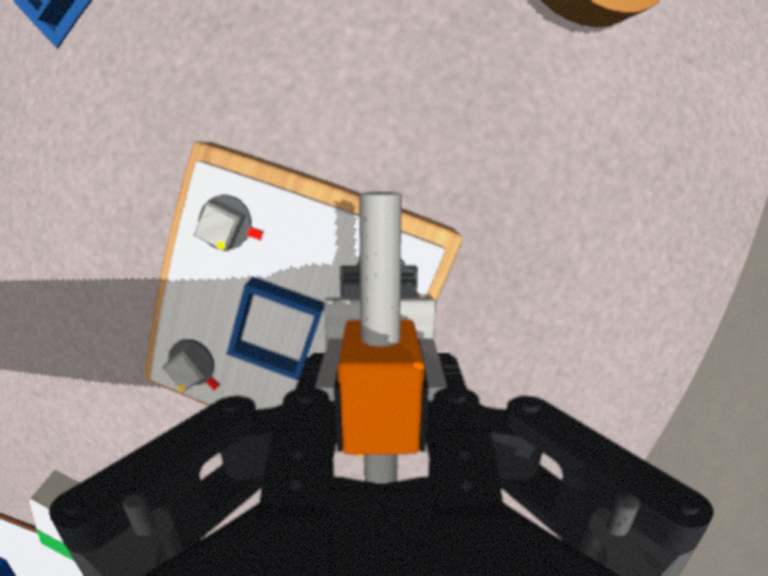

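P3's tab is about 3.1 mm along. Now P1.

```bash
python3 -m jog '[[[0.001,-0.001,-0.023],[0.003,0.004,-0.005],0],[[0,0,0],[0,0,0],0],[[0,0,0],[0,0,0],0]]'
```

```text
clock: 28.1
position: [0.6354, 0.0404, 0.1468]
ee_rot: [0.591, 0.807, -0.0, -0.0]
ft_force: [0.1, -0.2, -2.1]
grip_width: 0.268
```

```bash
python3 -m jog '[[[0.0009,0.0007,-0.006],[0,0,0],0],[[0,0,-0.006],[0,0,0],0],[[0,0,0],[0,0,0],0]]'
```

```text
clock: 28.48
position: [0.6364, 0.041, 0.1342]
ee_rot: [0.591, 0.806, -0.0, -0.0]
ft_force: [0.4, -0.2, -2.4]
grip_width: 0.268
```

```bash
python3 -m jog '[[[0,0,-0.004],[0,0,-0.02],0],[[0,0,0],[0,0,-0.15],0],[[0,0,0],[0,0,-0.15],0],[[0,0,0],[0,0,-0.15],0],[[0,0,0],[0,0,-0.1],0]]'; python3 -c "
from h import *
st()"; python3 -m jog '[[[0,0,0],[0,0,-0.05],0]]'|grep clock;python3 -c "
from h import *
st()"; python3 -m jog '[[[0,0,0],[0,0,-0.05],0]]'|grep clock;python3 -c "
from h import *
st()"
```

```text
clock: 29.1
position: [0.6366, 0.0404, 0.1299]
ee_rot: [0.801, 0.599, -0.0, 0.0]
ft_force: [-1.8, -0.1, -1.3]
grip_width: 0.264
psi 1.284 T [-0.079  0.323  0.045] F [-1.8 -0.1 -1.3] P [0.6366 0.0404 0.1299]
clock: 29.22
psi 1.231 T [-0.068  0.149  0.058] F [-0.8 -1.  -2.2] P [0.6365 0.0404 0.1299]
clock: 29.35
psi 1.179 T [-0.051  0.097  0.099] F [-0.4 -0.3 -2.6] P [0.6365 0.0404 0.1299]
```

```bash
python3 -m jog '[[[0,0,0],[0,0,-0.05],0]]' | grep clock ;python3 -c "
from h import *
st()"; python3 -m jog '[[[0,0,0],[0,0,-0.05],0]]'| grep clock ;python3 -c "
from h import *
st()"; python3 -m jog '[[[0,0,0],[0,0,-0.05],0]]'| grep clock ;python3 -c "
from h import *
st()"
```

```text
clock: 29.48
psi 1.126 T [-0.059  0.231  0.078] F [-1.3 -0.3 -1.8] P [0.6364 0.0404 0.1299]
clock: 29.6
psi 1.074 T [-0.096  0.195  0.119] F [-0.1 -0.1 -1.6] P [0.6363 0.0404 0.1299]
clock: 29.72
psi 1.022 T [-0.191  0.133  0.494] F [-0.   0.2 -1.9] P [0.6362 0.0403 0.1298]
```

```bash
python3 -m jog '[[[0,0,0],[0,0,-0.05],0]]' | grep clock ;python3 -c "
from h import *
st()"; python3 -m jog '[[[0,0,0],[0,0,-0.05],0]]'| grep clock ;python3 -c "
from h import *
st()"; python3 -m jog '[[[0,0,0],[0,0,-0.05],0]]'| grep clock ;python3 -c "
from h import *
st()"
```

```text
clock: 29.85
psi 0.97 T [-0.13   0.144  0.54 ] F [-0.7 -0.4 -2. ] P [0.6362 0.0404 0.1299]
clock: 29.98
psi 0.919 T [-0.164  0.131  0.575] F [ 0.1 -0.5 -2.4] P [0.6361 0.0404 0.1299]
clock: 30.1
psi 0.867 T [-0.14   0.139  0.667] F [-1.   0.2 -2.4] P [0.6361 0.0404 0.1298]
```

```bash
python3 -m jog '[[[0,0,0],[0,0,0.1],0],[[0,0,0.022],[0,0,0],0],[[-0.005,0.005,0.02],[0,0,0.05],0],[[-0.04,0.052,0.0],[0,0,0.1],0],[[-0.04,0.052,0],[0,0,0.1],0]]'; python3 -c "
from h import *
for n in ('scene','side'):
    snap(n,n+'12'); p,d,v,K=load(n+'12'); q=load(n+'0')[0]
    c=v[:3,:3]@np.array([.6361,.0419,.045])+v[:3,3]; u=K@c; u=(u[:2]/u[2]).round().astype(int); print(u)
    cv2.imwrite('pics/%s12z.png'%n,np.hstack([cv2.resize(x[u[1]-20:u[1]+20,u[0]-20:u[0]+20,::-1],(390,390),interpolation=cv2.INTER_CUBIC) for x in (q,p)]))
    for x in (q,p):
        f=x[u[1]-12:u[1]+14,u[0]-12:u[0]+12].astype(float); w=np.clip(f[...,0]-1.25*np.maximum(f[...,1],f[...,2]),0,None); w[w<15]=0
        yy,xx=np.mgrid[0:26,0:24]; c=(u[0]-12+(w*xx).sum()/w.sum(),u[1]-12+(w*yy).sum()/w.sum()); print(c,ray(*c,v,K,.0425))
rep('w12')
"
```

```text
clock: 30.72
position: [0.5536, 0.1446, 0.1723]
ee_rot: [0.821, 0.57, -0.0, 0.003]
ft_force: [0.5, 1.0, -2.8]
grip_width: 0.266
[281 229]
(np.float64(283.13931623931626), np.float64(234.64871794871794)) [0.65419588 0.03867666 0.0425    ]
(np.float64(281.97033898305085), np.float64(234.6084745762712)) [0.65275735 0.03589931 0.0425    ]
[207 199]
(np.float64(200.1733870967742), np.float64(198.18548387096774)) [0.65521692 0.0397952  0.0425    ]
(np.float64(215.9874468233489), np.float64(192.23934723481415)) [0.62419233 0.00831142 0.0425    ]
psi 1.224 [0.5503 0.1511 0.1728] tiltfix wx,wy [0.0023 0.0018]
1 440 c [0.6362 0.0426] mean [0.6361 0.0451 0.0587] size [0.0232 0.0227] ang mod90 1.011
2 0
3 0
4 0
mark 4 1205 [0.4206 0.3849] ang 1.899
mark 1 7 [0.6394 0.0306] ang -1.283
tab 1 12 [0.6574 0.0328] moved mm 4.3 dang -0.167
```

View pics/scene12z.png

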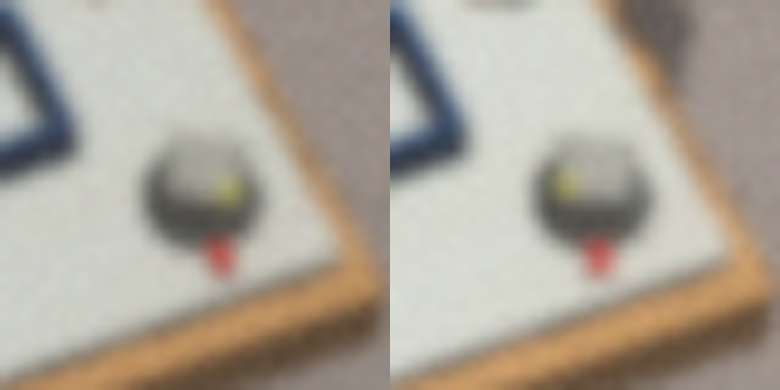

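View pics/w12.png

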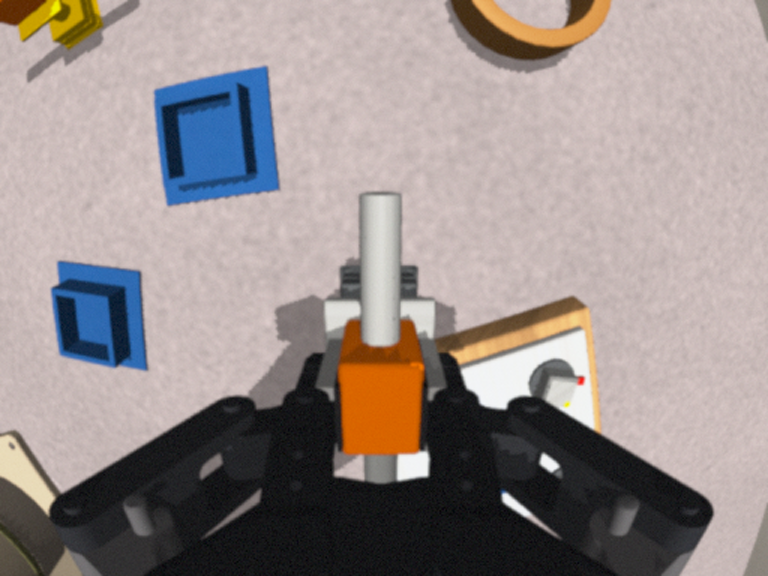

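```bash
python3 -c "
from h import *
p,d,v,K=load('w12');P=fpts(d,v,K)
m=(np.hypot(P[...,0]-.4744,P[...,1]-.2729)<.05)&(P[...,2]>.024)&(P[...,2]<.036)
q=P[m];print(len(q),cv2.minAreaRect(q[:,:2].astype(np.float32)))
"; python3 -m jog '[[[-0.04,0.06,0],[0,0,0.09],0],[[-0.032,0.058,0],[0,0,0],0],[[0,0,0],[0,0,0],0]]'
```

```text
1405 ((0.47406911849975586, 0.27292439341545105), (0.05884890630841255, 0.059207309037446976), 75.27745819091797)
clock: 31.25
position: [0.488, 0.2543, 0.1731]
ee_rot: [0.795, 0.607, 0.001, 0.003]
ft_force: [1.3, -0.4, -3.0]
grip_width: 0.268
```

```bash
python3 -m jog '[[[-0.012,0.015,-0.03],[0.002,0.004,0.01],0],[[0,0,0],[0,0,0],0],[[0,0,0],[0,0,0],0]]'; python3 -c "
from h import *
st()"
```

```text
clock: 31.62
position: [0.4786, 0.2673, 0.1431]
ee_rot: [0.793, 0.609, 0.001, 0.002]
ft_force: [0.3, -0.8, -3.2]
grip_width: 0.264
psi 1.309 T [-0.057 -0.041 -0.013] F [ 0.3 -0.8 -3.2] P [0.4786 0.2673 0.1431]
```

```bash
python3 -m jog '[[[-0.0044,0.0047,-0.015],[0,0.003,0],0],[[0,0,0],[0,0,0],0],[[0,0,0],[0,0,0],0]]'; python3 -c "
from h import *
st()"
```

```text
clock: 32.0
position: [0.4756, 0.2709, 0.1277]
ee_rot: [0.794, 0.607, 0.0, 0.002]
ft_force: [0.0, -0.2, -2.4]
grip_width: 0.268
psi 1.306 T [-0.006  0.003  0.004] F [ 0.  -0.2 -2.4] P [0.4756 0.2709 0.1277]
```

Down toward 0.092, then settle.

```bash
python3 -m jog '[[[-0.0015,0.0013,-0.014],[0,0.003,0],0],[[0,0,-0.012],[0,0,0],0],[[0,0,-0.006],[0,0,0],0],[[0,0,0],[0,0,0],0]]'; python3 -c "
from h import *
st()"
```

```text
clock: 32.5
position: [0.474, 0.2719, 0.0932]
ee_rot: [0.794, 0.607, -0.001, 0.001]
ft_force: [0.4, -0.3, -3.0]
grip_width: 0.26
psi 1.305 T [-0.021 -0.016  0.014] F [ 0.4 -0.3 -3. ] P [0.474  0.2719 0.0932]
```

```bash
python3 -m jog '[[[0,0,-0.003],[0,0,0],0],[[0,0,-0.001],[0,0,0],0]]'; python3 -c "
from h import *
st()"
```

```text
clock: 32.75
position: [0.4743, 0.2722, 0.0899]
ee_rot: [0.794, 0.607, -0.001, 0.001]
ft_force: [-4.4, -1.8, 7.1]
grip_width: 0.266
psi 1.305 T [-0.517  1.005 -0.078] F [-4.4 -1.8  7.1] P [0.4743 0.2722 0.0899]
```

Touching the floor (z 0.0899, as at pickup). Release.

```bash
python3 -m jog '[[[0,0,0],[0,0,0],35],[[0,0,0],[0,0,0],60],[[0,0,0],[0,0,0],100],[[0,0,0],[0,0,0],100]]'; python3 -c "
from h import *
st()"
```

```text
clock: 33.25
position: [0.4752, 0.2727, 0.0909]
ee_rot: [0.795, 0.607, 0.0, 0.001]
ft_force: [0.1, 0.2, -0.9]
grip_width: 0.962
psi 1.305 T [0.01  0.046 0.011] F [ 0.1  0.2 -0.9] P [0.4752 0.2727 0.0909]
```

```bash
python3 -m jog '[[[0,0,0.02],[0,0,0],100],[[0,0,0.03],[0,0,0],100],[[0,0,0.05],[0,0,0],100],[[0,-0.02,0.06],[0,0,0],100],[[-0.01,-0.025,0.03],[0,0,0],100]]'; python3 -m jog '[[[0,0,0],[0,0,0],100],[[0,0,0],[0,0,0],100]]'; python3 -c "
from h import *
st(); snap('wrist','w13')
p,d,v,K=load('w13'); P=fpts(d,v,K); hsv=cv2.cvtColor(p,cv2.COLOR_RGB2HSV)
near=np.hypot(P[...,0]-.474,P[...,1]-.273)<.075
def rect(m,nm):
    q=P[m]; c,s,a=cv2.minAreaRect(q[:,:2].astype(np.float32)); print(nm,len(q),np.round(c,4),np.round(s,4),round(a,1),np.round(q.mean(0),4))
o=cv2.inRange(hsv,(4,150,80),(19,255,255))>0
rect(o&near&(P[...,2]>.1)&(P[...,2]<.112),'top')
rect(near&~o&(P[...,2]>.086)&(P[...,2]<.098),'bar')
rect(near&(P[...,2]>.055)&(P[...,2]<.068),'collar')
rect(near&(P[...,2]>.024)&(P[...,2]<.034),'wall')
"
```

```text
clock: 33.88
position: [0.4628, 0.2274, 0.283]
ee_rot: [0.794, 0.609, -0.002, -0.0]
ft_force: [0.7, -0.8, -0.2]
grip_width: 0.998
clock: 34.12
position: [0.4635, 0.2267, 0.285]
ee_rot: [0.794, 0.608, -0.0, 0.001]
ft_force: [0.1, 0.6, -0.9]
grip_width: 0.995
psi 1.306 T [0.006 0.009 0.058] F [ 0.1  0.6 -0.9] P [0.4635 0.2267 0.285 ]
top 162 [0.474  0.2738] [0.0309 0.0226] 75.0 [0.4735 0.2726 0.1066]
bar 889 [0.4734 0.2737] [0.1205 0.0117] 74.9 [0.4742 0.2748 0.0934]
collar 412 [0.4737 0.2736] [0.0387 0.0397] 74.8 [0.4758 0.2749 0.0648]
wall 572 [0.4743 0.273 ] [0.0567 0.0584] 74.7 [0.4745 0.2741 0.0309]
```

View pics/w13.png

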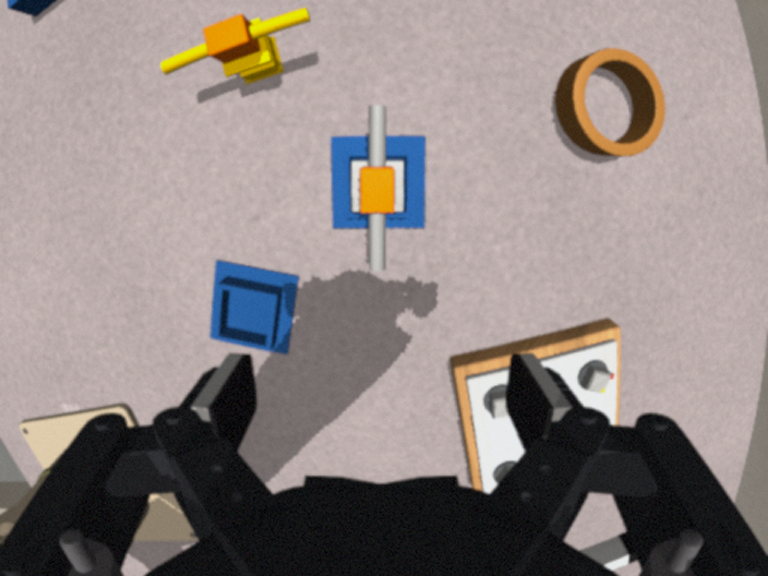

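```bash
python3 -m jog '[[[0.019,-0.024,0],[0,0,0.18],100],[[0.019,-0.024,0],[0,0,0.18],100],[[0.019,-0.024,0],[0,0,0.18],100],[[0.019,-0.024,0],[0,0,0.18],100],[[0.019,-0.024,0],[0,0,0.18],100]]'|head -2; python3 -m jog '[[[0.019,-0.024,0],[0,0,0.18],100],[[0.019,-0.024,0],[0,0,0.18],100],[[0.019,-0.024,-0.02],[0,0,0.18],100],[[0.015,-0.02,-0.02],[0,0,0.13],100],[[0,0,0],[0,0,0],100]]'; python3 -c "
from h import *
rep('w14')"
```

```text
clock: 34.8
position: [0.5581, 0.1088, 0.2776]
clock: 35.42
position: [0.632, 0.0149, 0.227]
ee_rot: [0.101, 0.995, -0.005, -0.007]
ft_force: [0.4, 0.0, -0.9]
grip_width: 1.001
psi 2.94 [0.632  0.0149 0.227 ] tiltfix wx,wy [ 0.0091 -0.0154]
1 484 c [0.6363 0.0416] mean [0.6354 0.0415 0.0594] size [0.0224 0.0223] ang mod90 1.055
2 443 c [ 0.6321 -0.058 ] mean [ 0.6309 -0.0566  0.0592] size [0.0226 0.0225] ang mod90 0.49
3 484 c [ 0.5322 -0.0542] mean [ 0.5326 -0.053   0.0593] size [0.0227 0.0227] ang mod90 0.925
4 519 c [0.5364 0.0458] mean [0.5367 0.0458 0.0595] size [0.0218 0.0224] ang mod90 1.385
mark 4 19 [0.5426 0.0368] ang -0.959
mark 3 16 [ 0.5332 -0.0649] ang -1.455
mark 1 16 [0.6395 0.0311] ang -1.265
mark 2 15 [ 0.629  -0.0685] ang -1.845
tab 4 27 [0.5565 0.0451] moved mm 3.0 dang -0.146
tab 3 30 [ 0.5497 -0.0647] moved mm 3.2 dang -0.154
tab 1 26 [0.6555 0.0337] moved mm 3.4 dang -0.162
tab 2 22 [ 0.644  -0.0755] moved mm 3.7 dang -0.173
```

View pics/w14.png

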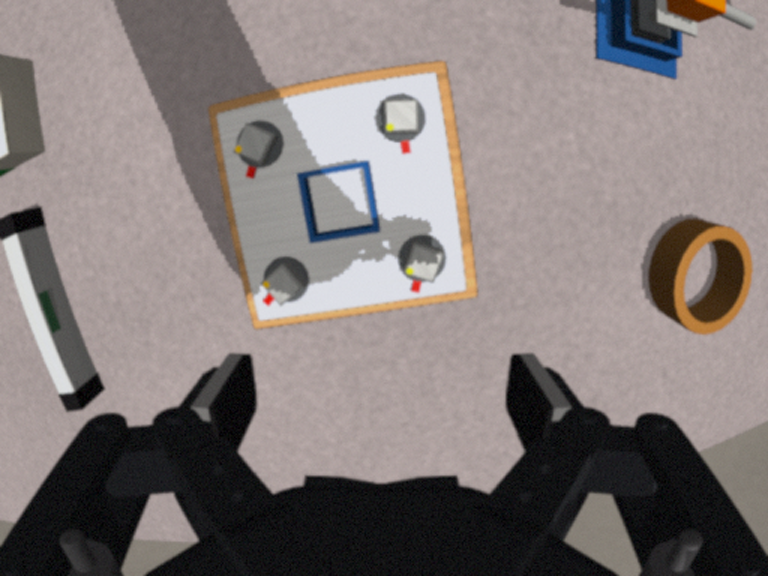

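All four tabs read 3.0–3.7 mm; the wrench stands in its stand and the gripper is clear. Handing in.

```bash
python3 -m jog '[[[0,0,0],[0,0,0],100],[[0,0,0],[0,0,0],100]]'|head -2; python3 -c "
from h import *
print(manip.hand_in())"
```

```text
clock: 35.72
position: [0.6315, 0.0193, 0.2287]
the job is handed in; nothing more can be done
None
```

The four screws are tightened and the wrench is back upright in its stand; I handed the job in at about 36 s of the 72 s allowed. No verdict was reported.

- **First pass:** I turned the screws in diagonal pairs, by about 0.62 to 0.66 rad each, checking the head angles in the wrist camera. No washer had moved on the three tabs I could see. The wrench hid the fourth.
- **Second pass:** I turned each screw, again in diagonal pairs, until the wrist torque jumped from about 0.1 to 0.5 N m. I then went about 0.15 rad further.
- **Washer tabs:** in the last wrist picture the tabs had moved 3.0, 3.2, 3.4 and 3.7 mm, inside the 1.1 to 7 mm window.
- **Wrench:** it stands released in its original stand. The collar and grip are centred within about 1 mm of the pocket and aligned with its walls, and the gripper is clear.

Some checks were weak or disagreed:

- **Bystanders:** I saw nothing touch the carton, tape roll or spirit level, but I did not measure their positions before and after.
- **Force on the first screw:** coming down on it, the wrist force reached 49 N because the arm overshot. That is under the 100 N limit, and later descents were slower.
- **Tab readings:** while the wrench half-hid one tab, two wrist readings wrongly showed it moved by about 3 mm before its screw was tightened. I discarded them because unobstructed views of that tab showed no movement.

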